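# Find the hidden rib under a panel skin and centre-punch the panel over it

### The arm

A 6-joint arm with a two-finger parallel gripper is mounted at the origin on the work surface. World frame = base frame: x ahead of the robot, y to its left, z up, the work surface at z = 0. Lengths are in mm, angles in rad, forces in N, time in s.
With the tool pointing down it reaches from about 275 to 750 mm from the base axis. Payload 10.2 kg.
Tool frame: the origin (TCP) lies at the very end of the fingers, on their centre line; the grasp point (between the pads) lies bot.grasp_offset behind it (bot.grasp_offset is the distance from the TCP to the grasp point, in mm); x points along the fingers, y is the direction in which the jaws open and shut, and the axes are right-handed (so a half turn about x gives the same grasp; the last joint's range is limited). The gripper opens to 88 mm and grips with 3 to 60 N. Pads are 18 mm wide; open, the fingers measure 123 mm over their backs; the gripper's body (75 mm by 187 mm) begins 45 mm behind the grasp point.
Start: joints at [-1.558, 0.313, 1.498, -0, 1.331, -0.223], TCP at [122.637, -510.481, 205.92] pointing down, gripper open.
Joint ranges: [-2.94, 2.94], [-0.97, 2.17], [0.19, 2.56], [-1.23, 4.37], [0.02, 3.11], [-2.88, 2.88]. Speed limits (rad/s): [2.39, 2.39, 3.01, 3.14, 3.14, 3.14].

### API

Orientations are given as a unit quaternion [x, y, z, w].
In Python, from workcell import get_obs, cams, bot gives the robot as it stands.
- The arm moves only by the tool apply_moves, never from a script. Its argument "motion" is a list of rows, each an object with "travel": the shift along the tool's x, y, z scaled (see below), a list of three; "rot": the turn, a rotation vector about the tool's x, y, z scaled (see below), a list of three. In form: [{"travel": [tx, ty, tz], "rot": [wx, wy, wz]}, ...]. A call has 1 to 8 rows; each row shifts and turns the commanded pose from where the row before left it, along the tool's axes as they then stand; what a row does not reach is not made up. The controller multiplies each number of a shift by 0.4 m and each number of a turn by 180 degrees. A row lasts 1/8 s, in which the tool goes at most 62.5 mm and 10.7 degrees, less where a joint would pass 70% of its speed; a pose out of reach is approached as far as the arm can. A call with a number of a shift or a turn outside -1 to 1 is refused whole. A call with a gripper value outside its range is refused whole. "jaw" is the closure, from 0 (fully open) to 1 (shut), set as the call begins (left out, the last holds). The fingers move at their own pace and stop on an object; "force" is the grip in N (left out, the last holds). Time passes only in rows, so rows that do not move let the fingers close. It gives the time, the measured TCP pose, the force and the opening at its end, in the units of the state.
- get_obs(): the state, without advancing time (a new reading comes with each control period).
- cams.grab_frame(name): name is "side" or "top" or "wrist"; returns a dict with "img" (400x640x3 uint8, red, green, blue), "mtx" (3x3 intrinsics, pixels), "k1" (the pictures are not rectified: a ray, as slopes to the right and down, at radius r is drawn at 1 + k1 r^2 times it, then the intrinsics apply), "rvec" (rotation vector, rad) and "tvec" (3), from world to camera coordinates, as OpenCV has them. Camera axes: x right, y down, z forward; pixel columns grow to the right and rows downward; lengths in mm; the calibration is good to about 2 mm. A picture is of the moment at which its call begins. There is no depth.
- bot.finish_job(): hands the job in, once; it reports no verdict.
Trained networks look in a picture, given as the dict that the camera call returned (one of the last four; its "shot" number tells which), for a name from the list of things; names that differ only in an ending like _2 or _b are one class to them, and where a whole thing is asked for, a point or a joint stands for the part that bears it (a point fixed in the world has none). Each returns a list of dicts, best first, with "confidence" (0 to 1); they miss things now and then, are a little off and sometimes report something else, mostly with a low value. They report only what shows in the picture. A call takes as long as a camera call.
- cams.silhouettes(picture, query): "region" (400x640 bool, what is visible of it) and "xy" ([column, row] in pixels, amid what is visible of it).
- cams.tip_of(picture, query): "xy" ([column, row] in pixels: a listed point, or the origin of a listed thing).
The state is a dict: "time": time; "joints": joint angles; "joint_vel": joint speeds; "tau": joint torques, N m; "position": TCP position; "ee_rot": TCP orientation; "contact_force": force on the tool from outside, world axes, zero at the start; "wrist_torque": the same for the moment, N m; "finger_gap": opening from 0.0 (shut) to 1.0 (fully open).
Only numpy, scipy, OpenCV 4.12 (cv2) and the standard library are available. Lean on these libraries where they do the work, as an engineer would, in place of code of your own. Each camera call takes 0.05 s, during which the arm holds its last target.

### The job

The thin skin of the panel in the fixture hides one cross rib, somewhere in its middle part. Feel for it by pressing gently along the skin, slide the carriage by its black knob until the centre punch stands over the middle of the rib, then push the punch fully down to strike the mark there and let it rise again. A mark struck beside the rib or a hard push on the skin scraps the panel; leave the carriage over the rib and everything else where it lies.

Things in the scene. Friction and masses are not known exactly. Their poses are not given: they have to be found in the camera images.
- fixture: Grey base plate, 295 x 530 x 12 mm, fixed to the bench; it carries the panel tray and a linear slide. Origin: on the bench under the plate, midway along it; x points away from the robot, y runs along panel and slide, z up. The skin's centre line lies at x = +30 mm, y = -158 to +158 mm; the slide's rail at x = -106 mm, y = -241 to +241 mm, its end stops 60 mm high.
- skin: Thin springy aluminium skin over the tray, 104 mm wide (2 mm trim laps its long edges), held under 5 mm bars at both ends. Origin: middle of its end at y = -165 mm, on its top, 55 mm above the bench; it runs 330 mm along +y. Pushed, it gives 0.1 mm per N on the rib, 0.3 to 1.6 midway between rib and ends, softening evenly to both sides of the rib. The rib (hidden_rib) crosses below, flange 24 mm wide, its middle between y = -50 and +50 mm of the fixture.
- carriage (a joint): Travel of the carriage along the slide in m, 0 to 0.36, growing along the fixture's +y; the punch axis is then at y = -0.200 m + this value in the fixture's frame, x = +30 mm. It moves with about 4 N of friction and stays where it is left. The jig arm reaches from the carriage over the skin, 35 to 45 mm above it, the punch's bushing 23 to 49 mm above it.
- knob_grip (a point): Centre of the black knob on the carriage (32 mm across, 30 mm high, spanning 82 to 112 mm above the bench; carriage top at 72 mm). This point lies 98 mm above the bench, at x = -112 mm of the fixture and the same y as the punch; axes as the fixture's. The jig arm's upright begins 32 mm from it towards +x; grip it along y.
- punch_cap (a point): Top centre of the chrome cap (26 mm across) of the spring-loaded centre punch, which stands upright in the jig's bushing 142 mm from the knob along the fixture's +x; 173 mm above the bench when up. Press it straight down 13 mm to its stop, about 14 N at the end; it rises by itself when let go.
- punch (a joint): How far the punch's sleeve is pushed down in its bushing, in m: 0 up, 0.013 at its stop. Its point hangs 4 mm above the skin when up.
- punch_point (a joint): How far the point is pushed up into the sleeve, in m: 0 at rest, up to 0.010. Over the rib it reaches about 0.0078 when the sleeve is at its stop, and the mark is struck from 0.006 on; well off the rib the point pushes the skin down instead.
- punch_tip (a point): The punch's point, on its axis; axes as the fixture's, so its y is along the slide.
- washer0: Grey titanium flat washer, 30 mm across, 3 mm thick, lying on the base plate's strip beyond the tray; origin under its centre. Leave it.
- washer1: A second such washer. Leave it.
- washer2: A third such washer. Leave it.
- pin_gauge: Pin gauge with bright red anodised handle, 90 mm long, 14 mm thick, lying along y on the base plate beyond the tray; origin under its middle. Leave it.
- nut_holder: White block 45 x 110 x 22 mm with four stub posts and nuts, on the bench to the robot's right; origin under its centre. Leave it.
- screwdriver: Screwdriver, 190 mm long, lying on the bench to the robot's left; origin under its middle. Leave it.
- solvent: Closed round jar, 60 mm across, 120 mm high, on the bench far to the right; origin under its centre. Leave it.

How it is judged:
By the outcome, as a careful person would: the job done as asked, in the order asked, and still so for the second after the job is handed in, with the robot touching nothing.
It also fails if it takes over 72 s, if anything falls off the work surface, if the arm or the gripper's body presses on something with over 40 N, if the wrist force passes 120 N, or if a joint passes its speed limit or range.

## Working session

There is one attempt and no reset: what is moved stays moved. The work goes in short steps, Python scripts to look and compute and a tool call to move; the robot and the scene stay as the last step left them, time stands still between calls to the robot, and variables do not carry over. Pictures are saved under pics/ and viewed, and the job is handed in when it is done.

Besides the shell and the picture viewer there is one more tool, called after ">>>" as a command line: name --argument value ..., lists and objects as JSON in quotes. apply_moves: Moves the arm, as the interface text tells. Shifts and turns lie within -1 to 1; 1 stands for 0.4 m of shift or 180 degrees of turn. Its arguments: {"type":"object","properties":{"motion":{"type":"array","items":{"type":"object","properties":{"travel":{"type":"array","items":{"type":"number","minimum":-1,"maximum":1}},"rot":{"type":"array","items":{"type":"number","minimum":-1,"maximum":1}}}}},"jaw":{"type":"number"},"force":{"type":"number"}},"required":["motion"]}

```bash
ls; mkdir -p pics; cat > h.py <<'E'
import numpy as np,cv2
from workcell import get_obs,cams,bot
def save(p,n): cv2.imwrite('pics/'+n,p['img'][:,:,::-1])
def ray(p,xy):
    K=np.array(p['mtx']);R=cv2.Rodrigues(np.array(p['rvec'],float))[0];t=np.array(p['tvec'],float).ravel()
    d=cv2.undistortPoints(np.array([[xy]],float),K,np.array([p['k1'],0,0,0.]))[0,0]
    return -R.T@t, R.T@np.array([d[0],d[1],1.])
def atz(p,xy,z):
    c,d=ray(p,xy); return c+d*(z-c[2])/d[2]
def proj(p,X):
    return cv2.projectPoints(np.array(X,float).reshape(-1,1,3),np.array(p['rvec'],float),np.array(p['tvec'],float),np.array(p['mtx']),np.array([p['k1'],0,0,0.]))[0].reshape(-1,2)
E
python3 - <<'E'
from h import *
print(get_obs(),bot.grasp_offset)
Z={'fixture':0,'skin':55,'knob_grip':98,'punch_cap':173,'washer0':12,'pin_gauge':12,'nut_holder':0,'screwdriver':0,'solvent':0}
for n in['top','side','wrist']:
    p=cams.grab_frame(n);save(p,n+'0.png')
    for q in Z:
        r=cams.tip_of(p,q)
        for a in r[:1]: print(n,q,a['confidence'],np.round(a['xy'],1),atz(p,a['xy'],Z[q]).round(1))
E
```

```text
pics
{'time': 0.0, 'joints': array([-1.55838184e+00,  3.13427196e-01,  1.49843278e+00,  1.81137464e-05,
        1.33099001e+00, -2.23404728e-01]), 'joint_vel': array([-8.92445251e-04,  8.54432683e-04,  1.07150532e-03,  4.91389970e-04,
       -1.33395213e-05,  1.40893717e-03]), 'tau': array([-4.47079965e-04, -4.02208114e+01, -2.52265495e+01,  6.94326404e-02,
        3.52218118e-02, -9.27652673e-05]), 'position': array([ 122.647863  , -510.18122343,  205.37438305]), 'ee_rot': array([ 0.70225017,  0.0836215 , -0.70214418,  0.08273869]), 'contact_force': array([ 0.39609216, -0.16348294,  0.31719594]), 'wrist_torque': array([-0.03447052, -0.04383368,  0.04906399]), 'finger_gap': 1.0033293505727319} 18.700000000000003
top fixture 0.74 [303.8 210.6] [583.4  13.    0. ]
top skin 0.91 [364.1 185.8] [ 647.8 -157.    55. ]
top knob_grip 0.97 [380.7 233.9] [ 509.8 -195.1   98. ]
top punch_cap 0.55 [376.4 179.3] [ 646.3 -175.2  173. ]
top washer0 0.59 [361.1 158.5] [ 735.3 -154.4   12. ]
top pin_gauge 0.56 [255.3 176.6] [681.3 153.9  12. ]
top nut_holder 0.83 [461.2 239.4] [ 499.  -445.6    0. ]
top screwdriver 0.68 [145.2 225. ] [540.9 474.7   0. ]
top solvent 0.8 [455.7 184.9] [ 659.7 -434.9    0. ]
side fixture 0.57 [334.6 232.7] [592.5  -4.8  -0. ]
side skin 0.75 [351.1 187.6] [ 634.5 -154.4   55. ]
side knob_grip 0.94 [397.5 185. ] [ 499.3 -189.4   98. ]
side punch_cap 0.51 [355.6 146.4] [ 649.8 -195.8  173. ]
side washer0 0.61 [319.7 189.1] [ 743.4 -144.2   12. ]
side pin_gauge 0.54 [270.7 248.6] [687.7 162.5  12. ]
side nut_holder 0.72 [429.7 177. ] [ 495.7 -427.8    0. ]
side screwdriver 0.55 [230.8 358.3] [536.3 482.3   0. ]
side solvent 0.7 [391.7 159.3] [ 654.3 -453.9    0. ]
```

View pics/top0.png

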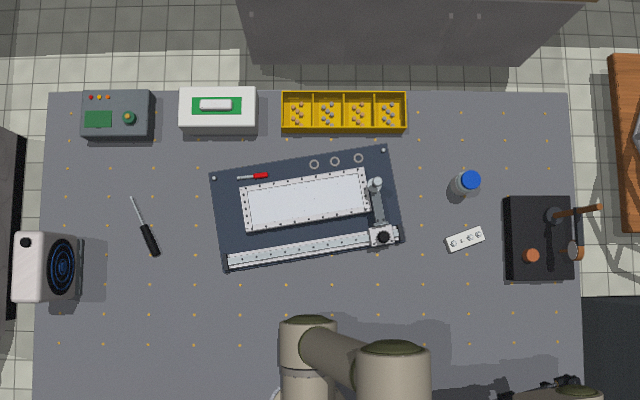

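View pics/side0.png

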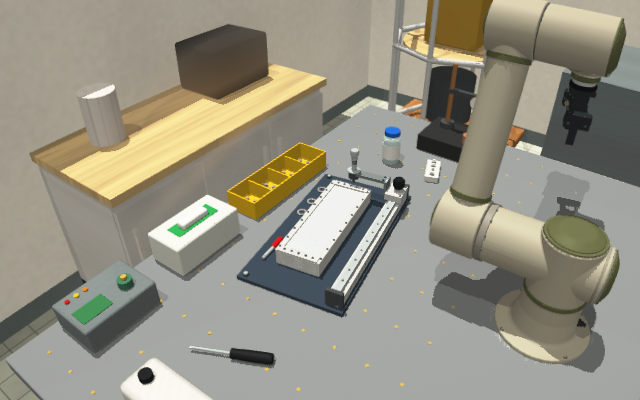

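View pics/wrist0.png

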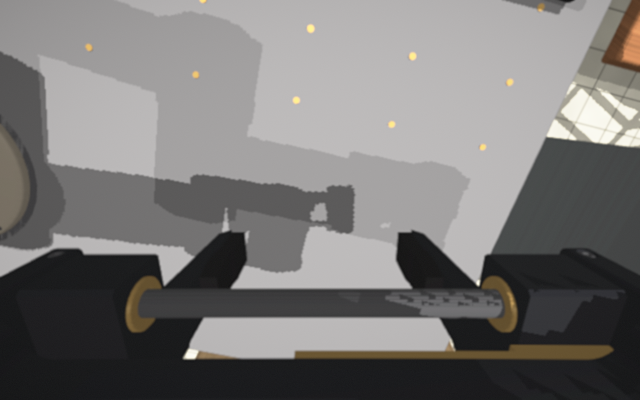

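```bash
python3 - <<'E'
from h import *
p=cams.grab_frame('top')
im=p['img'][120:290,190:420]
cv2.imwrite('pics/topz.png',cv2.resize(im[:,:,::-1],None,fx=3.4,fy=3.4,interpolation=cv2.INTER_CUBIC))
q=cams.grab_frame('side')
cv2.imwrite('pics/sidez.png',cv2.resize(q['img'][130:320,230:430][:,:,::-1],None,fx=3.1,fy=3.1,interpolation=cv2.INTER_CUBIC))
for P in (p,q):
    r=cams.silhouettes(P,'skin'); 
    if r:
        m=r[0]['region'].astype(np.uint8);c=max(cv2.findContours(m,0,1)[0],key=cv2.contourArea);print('skin',r[0]['confidence'],[atz(P,x,55).round(1)[:2] for x in cv2.boxPoints(cv2.minAreaRect(c))])
    r=cams.silhouettes(P,'fixture'); 
    if r:
        m=r[0]['region'].astype(np.uint8);c=max(cv2.findContours(m,0,1)[0],key=cv2.contourArea);print('fix',r[0]['confidence'],[(x,atz(P,x,12).round(1)[:2]) for x in cv2.approxPolyDP(cv2.convexHull(c),5,True)[:,0].astype(float)])
E
```

```text
skin 0.59 [array([635.7, 175.4]), array([ 687.4, -140.4]), array([ 587.7, -155. ]), array([537.1, 158.2])]
fix 0.66 [(array([386., 144.]), array([ 779.1, -228.5])), (array([404., 241.]), array([ 494.4, -274.9])), (array([223., 270.]), array([412.1, 242.5])), (array([209., 172.]), array([695. , 289.1]))]
skin 0.83 [array([632.4, 168.9]), array([ 697.1, -191.3]), array([ 577.3, -143.7]), array([535.1, 192.2])]
fix 0.68 [(array([408., 185.]), array([ 526.1, -326.3])), (array([409., 200.]), array([ 485.6, -254.3])), (array([342., 315.]), array([401.6, 247.4])), (array([237., 277.]), array([687.7, 295.7])), (array([352., 148.]), array([ 799.2, -421.8]))]
```

View pics/topz.png

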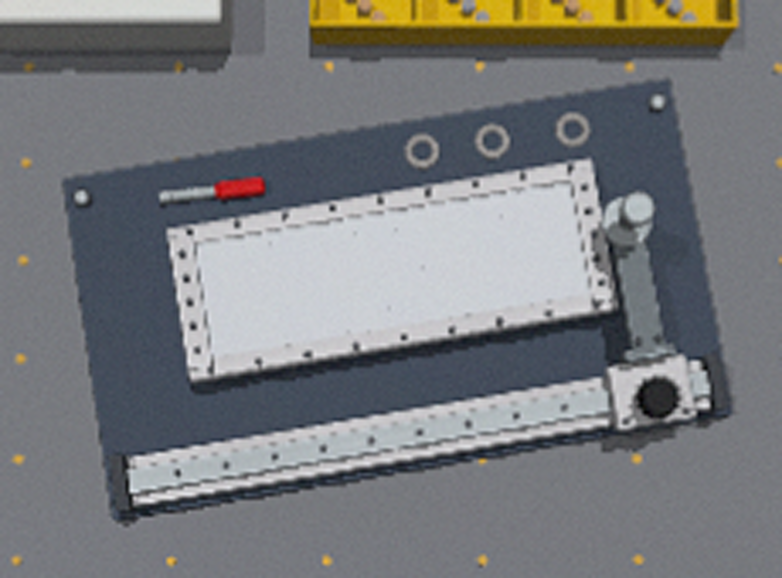

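View pics/sidez.png

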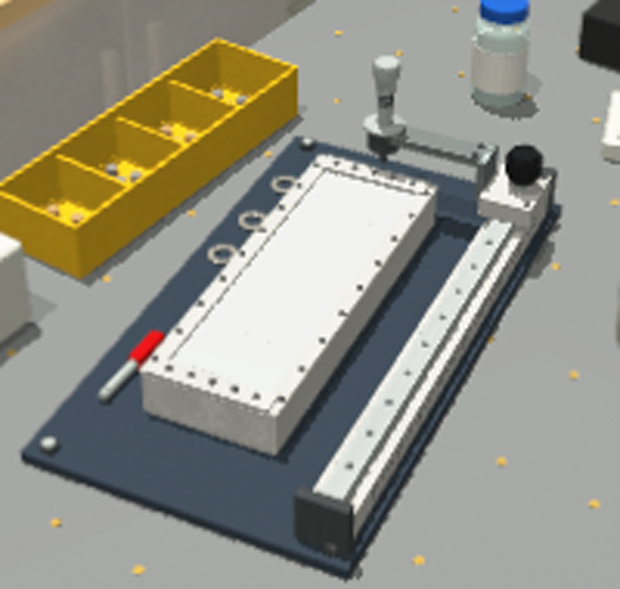

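```bash
cat >> h.py <<'E'
from scipy.spatial.transform import Rotation as Ro
def plan(tgt,yaw=None):
    """tgt TCP pos; yaw deg = world direction of tool y. prints travel total in tool axes(units 0.4m) & rot about tool x"""
    o=get_obs();R=Ro.from_quat(o['ee_rot']).as_matrix()
    ty=np.degrees(np.arctan2(R[1,1],R[0,1]))
    d=R.T@(np.array(tgt)-o['position'])/400
    out=dict(pos=o['position'].round(2),tooly=round(ty,2),travel=d.round(4),dist=round(np.linalg.norm(d)*400,1))
    if yaw is not None:
        Rt=np.array([[0,0,-1.]]).T
        y=np.array([np.cos(np.radians(yaw)),np.sin(np.radians(yaw)),0]);x=np.array([0,0,-1.]);z=np.cross(x,y)
        out['rot']=(Ro.from_matrix(R.T@np.c_[x,y,z]).as_rotvec()/np.pi).round(4)
    print(out)
E
python3 - <<'E'
from h import *
print(Ro.from_quat(get_obs()['ee_rot']).as_matrix().round(3))
plan([560,0,380],9)
plan([560,0,380],-171)
E
```

```text
[[ 0.     0.234 -0.972]
 [-0.    -0.972 -0.234]
 [-1.     0.     0.   ]]
{'pos': array([ 122.64, -510.49,  205.94]), 'tooly': np.float64(-76.49), 'travel': array([-0.4352, -0.9855, -1.3613]), 'dist': np.float64(694.4), 'rot': array([-0.4749,  0.    , -0.    ])}
{'pos': array([ 122.64, -510.49,  205.94]), 'tooly': np.float64(-76.49), 'travel': array([-0.4352, -0.9855, -1.3613]), 'dist': np.float64(694.4), 'rot': array([ 0.5251, -0.    , -0.    ])}
```

>>> apply_moves --motion '[{"travel": [-0.031, -0.07, -0.097]}, {"travel": [-0.031, -0.07, -0.097]}, {"travel": [-0.031, -0.07, -0.097]}, {"travel": [-0.031, -0.07, -0.097]}, {"travel": [-0.031, -0.07, -0.097]}, {"travel": [-0.031, -0.07, -0.097]}, {"travel": [-0.031, -0.07, -0.097]}]' --jaw 0

```text
$.motion[0]: bad value
```

>>> apply_moves --motion '[{"travel": [-0.031, -0.07, -0.097]}, {"travel": [-0.031, -0.07, -0.097]}, {"travel": [-0.031, -0.07, -0.097]}, {"travel": [-0.031, -0.07, -0.097]}, {"travel": [-0.031, -0.07, -0.097]}, {"travel": [-0.031, -0.07, -0.097]}, {"rot": [0.025, 0, 0]}, {"rot": [0, 0, 0]}]'

```text
$.motion[0]: bad value
```

```bash
python3 - <<'E'
from h import *
plan([560,0,380],-81)
o=get_obs();print(o['time'],o['joints'].round(3),o['contact_force'])
p=cams.grab_frame('wrist');save(p,'wrist1.png')
Z={'fixture':0,'skin':55,'knob_grip':98,'punch_cap':173}
for q in Z:
        r=cams.tip_of(p,q)
        for a in r[:1]: print(q,a['confidence'],np.round(a['xy'],1),atz(p,a['xy'],Z[q]).round(1))
E
```

```text
{'pos': array([ 122.64, -510.49,  205.94]), 'tooly': np.float64(-76.49), 'travel': array([-0.4352, -0.9855, -1.3613]), 'dist': np.float64(694.4), 'rot': array([ 0.0251, -0.    , -0.    ])}
1.8 [-1.558  0.313  1.498  0.     1.331 -0.223] [0.92788652 0.30486612 0.66586311]
```

View pics/wrist1.png

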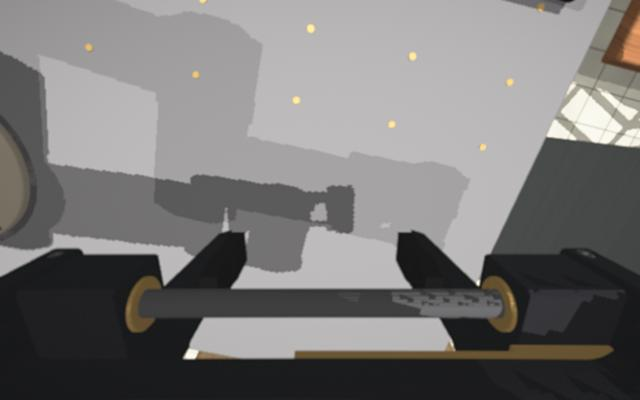

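>>> apply_moves --motion '[{"travel": [-0.031, -0.07, -0.097], "rot": [0, 0, 0]}, {"travel": [-0.031, -0.07, -0.097], "rot": [0, 0, 0]}, {"travel": [-0.031, -0.07, -0.097], "rot": [0, 0, 0]}, {"travel": [-0.031, -0.07, -0.097], "rot": [0, 0, 0]}, {"travel": [-0.031, -0.07, -0.097], "rot": [0, 0, 0]}, {"travel": [-0.031, -0.07, -0.097], "rot": [0, 0, 0]}, {"travel": [-0.031, -0.07, -0.097], "rot": [0, 0, 0]}]' --jaw 0

```text
time: 2.92
position: [341.7, -255.1, 293.3]
ee_rot: [0.702, 0.083, -0.702, 0.083]
contact_force: [0.4, -0.3, -0.2]
finger_gap: 1.0
```

>>> apply_moves --motion '[{"travel": [-0.031, -0.07, -0.08], "rot": [0.025, 0, 0]}, {"travel": [-0.031, -0.07, -0.08], "rot": [0, 0, 0]}, {"travel": [-0.031, -0.07, -0.08], "rot": [0, 0, 0]}, {"travel": [-0.031, -0.07, -0.08], "rot": [0, 0, 0]}, {"travel": [-0.031, -0.07, -0.08], "rot": [0, 0, 0]}, {"travel": [-0.031, -0.07, 0], "rot": [0, 0, 0]}, {"travel": [0, 0, 0], "rot": [0, 0, 0]}]'

```text
time: 3.8
position: [470.2, -62.4, 368.0]
ee_rot: [0.705, 0.056, -0.704, 0.057]
contact_force: [0.3, -0.2, 0.9]
finger_gap: 0.999
```

```bash
python3 - <<'E'
from h import *
o=get_obs();print(o['time'],o['joints'].round(3),o['contact_force'])
p=cams.grab_frame('wrist');save(p,'wrist1.png')
import pickle;pickle.dump(p,open('w1.pkl','wb'))
plan([500,0,360],-81)
Z={'fixture':0,'skin':55,'knob_grip':98,'punch_cap':173}
for q in Z:
        r=cams.tip_of(p,q)
        for a in r[:1]: print(q,a['confidence'],np.round(a['xy'],1),atz(p,a['xy'],Z[q]).round(1))
E
```

```text
3.8 [-0.38   0.137  1.304  0.     1.698  1.031] [ 0.25511833 -0.23575526  0.89463209]
{'pos': array([470.03, -63.32, 367.21]), 'tooly': np.float64(-80.92), 'travel': array([ 0.018 , -0.1445, -0.099 ]), 'dist': np.float64(70.4), 'rot': array([ 0.0004, -0.0001, -0.0002])}
fixture 0.73 [294.4  81.2] [586.    5.5   0. ]
skin 0.92 [393.  63.] [ 634.2 -153.8   55. ]
knob_grip 0.59 [408.9 152.5] [ 502.  -201.1   98. ]
punch_cap 0.84 [438.1  46.2] [ 639.5 -178.   173. ]
```

View pics/wrist1.png

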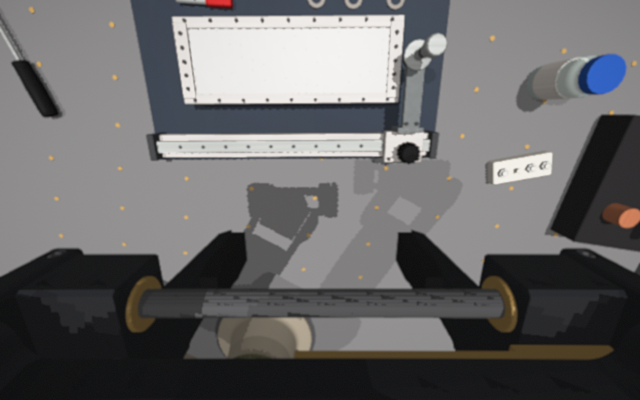

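```bash
cat > fit.py <<'E'
import numpy as np
from scipy.optimize import least_squares
L={'f':(0,0,0),'s':(30,-165,0),'k':(-112,0,1),'c':(30,0,1)}
D=[('f',583.4,13),('s',647.8,-157),('k',509.8,-195.1),('c',646.3,-175.2),('f',592.5,-4.8),('s',634.5,-154.4),('k',499.3,-189.4),('c',649.8,-195.8),('f',586,5.5),('s',634.2,-153.8),('k',502,-201.1),('c',639.5,-178)]
def m(p):
    c,s=np.cos(p[2]),np.sin(p[2]);r=[]
    for n,x,y in D:
        a,b,k=L[n];b=b+k*p[3];r+=[p[0]+c*a-s*b-x,p[1]+s*a+c*b-y]
    return r+[ (np.degrees(p[2])-9.15)*5]
f=least_squares(m,[585,5,.16,-190],loss='soft_l1',f_scale=4)
print(f.x,np.degrees(f.x[2]));print(np.round(m(f.x),1))
E
python3 fit.py
```

```text
[ 5.86116465e+02  4.26806719e+00  1.49058315e-01 -1.87780999e+02] 8.540412358470686
[ 2.7 -8.7 -7.5  2.6 -6.6 -3.  -2.6 -1.8 -6.4  9.1  5.8 -0.   3.9 -8.7
 -6.1 18.8  0.1 -1.2  6.1 -0.6  1.2  3.   4.2  1.  -3. ]
```

```bash
cat > ov.py <<'E'
from h import *
import pickle,sys
x0,y0,yaw,yk=map(float,sys.argv[1:5])
def W(pts):
    c,s=np.cos(np.radians(yaw)),np.sin(np.radians(yaw));pts=np.array(pts,float)
    return np.c_[x0+c*pts[:,0]-s*pts[:,1],y0+s*pts[:,0]+c*pts[:,1],pts[:,2]]
def draw(p,box,f,name):
    a,b,c,d=box;im=cv2.resize(p['img'][b:d,a:c][:,:,::-1],None,fx=f,fy=f,interpolation=cv2.INTER_CUBIC).copy()
    def pl(pts,col,cl=True):
        q=proj(p,W(pts));q=((q-[a,b]+.5)*f-.5)
        cv2.polylines(im,[np.round(q*16).astype(int).reshape(-1,1,2)],cl,col,1,cv2.LINE_AA,4)
    pl([(-22,-165,55),(82,-165,55),(82,165,55),(-22,165,55)],(0,0,255))
    pl([(-106,-241,60),(-106,241,60)],(0,200,0),False)
    pl([(-133,-265,12),(162,-265,12),(162,265,12),(-133,265,12)],(255,0,255))
    t=np.linspace(0,2*np.pi,24)
    pl(np.c_[-112+16*np.cos(t),yk+16*np.sin(t),t*0+112],(0,255,255))
    pl(np.c_[30+13*np.cos(t),yk+13*np.sin(t),t*0+173],(0,255,255))
    cv2.imwrite('pics/'+name,im)
tag=sys.argv[5]
draw(pickle.load(open('w1.pkl','rb')),(125,0,465,185),2.3,'ovw'+tag+'.png')
p=cams.grab_frame('top');draw(p,(190,120,420,290),3.4,'ovt'+tag+'.png')
E
python3 ov.py 586 4.3 9.1 -188 a
```

```text
(no output)
```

View pics/ovwa.png

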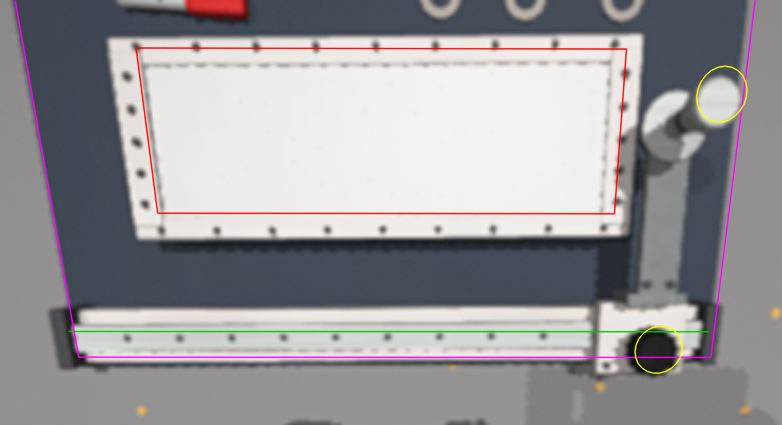

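View pics/ovta.png

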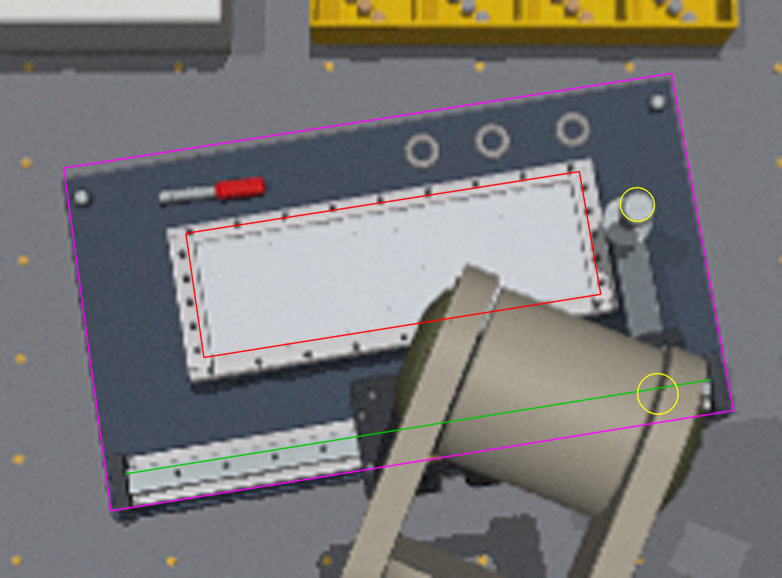

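```bash
python3 ov.py 582.5 5 9.5 -188.5 b
```

```text
(no output)
```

View pics/ovwb.png

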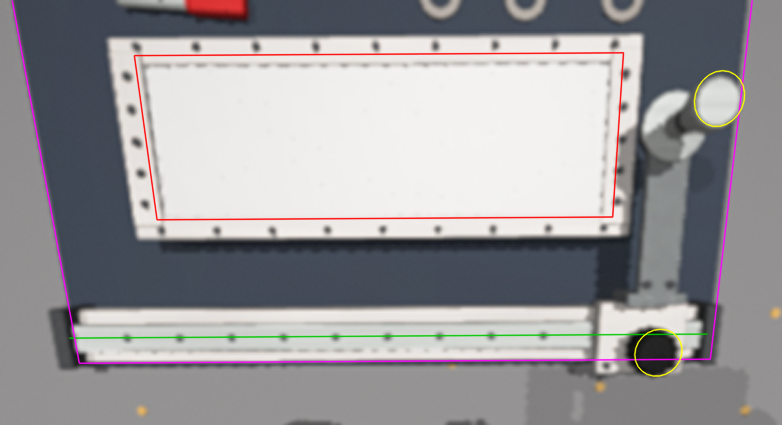

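View pics/ovtb.png

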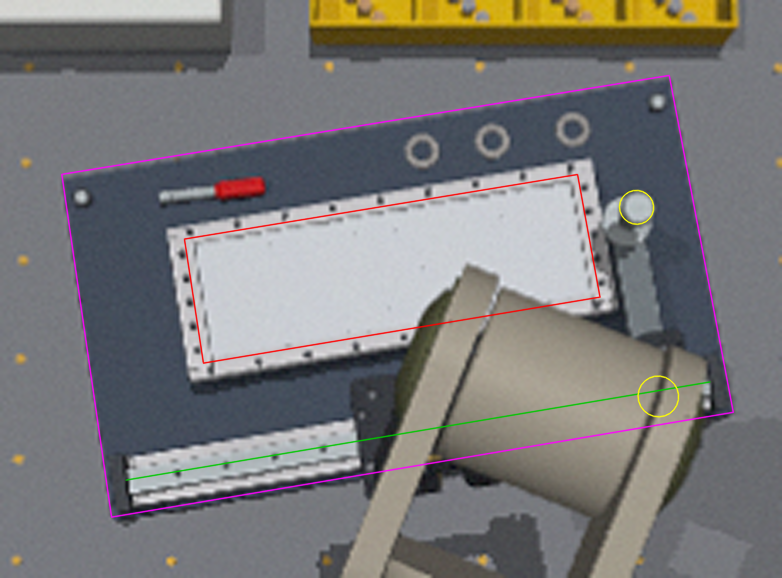

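```bash
python3 - <<'E'
from h import *
import pickle
p=pickle.load(open('w1.pkl','rb'));c,d=ray(p,(320,200));o=get_obs();R=Ro.from_quat(o['ee_rot']).as_matrix()
print(c,(R.T@(c-o['position'])).round(1),(R.T@d).round(2))
y=-50;plan([612.1-.165*y,10.9+.986*y,75],9.5)
E
```

```text
[546.08253072 -49.3128444  546.185808  ] [-179.4   -2.8  -77.5] [ 0.95 -0.    0.31]
{'pos': array([469.9 , -64.14, 366.79]), 'tooly': np.float64(-81.06), 'travel': array([ 0.7293, -0.0049, -0.382 ]), 'dist': np.float64(329.3), 'rot': array([-5.031e-01,  1.000e-04,  2.000e-04])}
```

>>> apply_moves --motion '[{"travel": [0.05, 0, 0], "rot": [-0.05, 0, 0]}, {"travel": [0.05, 0, 0], "rot": [-0.05, 0, 0]}, {"travel": [0.05, 0, 0], "rot": [-0.05, 0, 0]}, {"travel": [0.05, 0, 0], "rot": [-0.05, 0, 0]}, {"travel": [0.05, 0, 0], "rot": [-0.05, 0, 0]}, {"travel": [0.05, 0, 0], "rot": [-0.05, 0, 0]}, {"travel": [0.05, 0, 0], "rot": [-0.05, 0, 0]}, {"travel": [0.05, 0, 0], "rot": [-0.05, 0, 0]}]' --jaw 1 --force 20

```text
time: 5.15
position: [469.9, -63.8, 206.3]
ee_rot: [-0.537, -0.461, 0.537, -0.46]
contact_force: [-0.4, -0.2, -0.1]
finger_gap: 0.118
```

>>> apply_moves --motion '[{"travel": [0.05, 0, 0], "rot": [-0.05, 0, 0]}, {"travel": [0.05, 0, 0], "rot": [-0.05, 0, 0]}, {"travel": [0, 0, 0], "rot": [0, 0, 0]}]'

```text
time: 5.52
position: [469.3, -63.5, 166.2]
ee_rot: [0.459, 0.538, -0.46, 0.536]
contact_force: [0.1, -0.7, 0.1]
finger_gap: 0.007
```

```bash
python3 - <<'E'
from h import *
y=-50;plan([612.1-.165*y,10.9+.986*y,75],9.5)
print(get_obs()['joints'])
E
```

```text
{'pos': array([469.34, -63.54, 166.15]), 'tooly': np.float64(8.89), 'travel': array([ 0.227 ,  0.3832, -0.0034]), 'dist': np.float64(178.2), 'rot': array([-0.0034, -0.0004,  0.0007])}
[-3.82660048e-01  2.38746686e-01  1.70435925e+00  8.37631425e-06
  1.20116718e+00 -5.37896373e-01]
```

>>> apply_moves --motion '[{"travel": [0.05, 0.128, -0.001], "rot": [-0.0034, 0, 0]}, {"travel": [0.05, 0.128, -0.001], "rot": [0, 0, 0]}, {"travel": [0.05, 0.127, -0.001], "rot": [0, 0, 0]}, {"travel": [0.07, 0, 0], "rot": [0, 0, 0]}, {"travel": [0.02, 0, 0], "rot": [0, 0, 0]}, {"travel": [0, 0, 0], "rot": [0, 0, 0]}]'

```text
time: 6.28
position: [620.9, -37.5, 72.0]
ee_rot: [0.457, 0.54, -0.457, 0.54]
contact_force: [-0.0, -1.0, 0.3]
finger_gap: 0.004
```

```bash
python3 - <<'E'
from h import *
y=-50;plan([612.1-.165*y,10.9+.986*y,57],9.5)
o=get_obs();print(o['contact_force'])
p=cams.grab_frame('side');cv2.imwrite('pics/s2.png',cv2.resize(p['img'][130:320,230:430][:,:,::-1],None,fx=3.1,fy=3.1,interpolation=cv2.INTER_CUBIC))
E
```

```text
{'pos': array([620.94, -37.51,  72.02]), 'tooly': np.float64(9.51), 'travel': array([ 0.0375, -0.0018,  0.002 ]), 'dist': np.float64(15.1), 'rot': array([ 0.0001,  0.0001, -0.0002])}
[-0.03898217 -0.95281462  0.25644984]
```

View pics/s2.png

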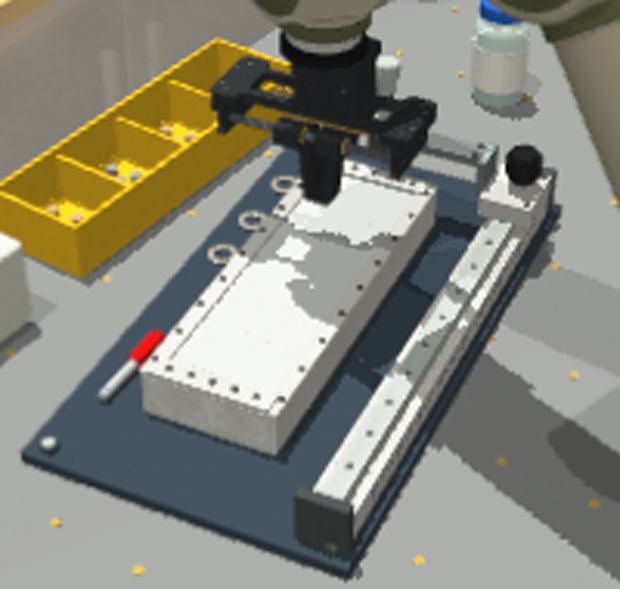

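>>> apply_moves --motion '[{"travel": [0.0375, 0, 0], "rot": [0, 0, 0]}, {"travel": [0.0025, 0, 0], "rot": [0, 0, 0]}, {"travel": [0.0025, 0, 0], "rot": [0, 0, 0]}, {"travel": [0, 0, 0], "rot": [0, 0, 0]}]'

```text
time: 6.82
position: [621.1, -37.2, 54.4]
ee_rot: [0.456, 0.54, -0.456, 0.54]
contact_force: [0.1, -0.5, 0.4]
finger_gap: 0.007
```

>>> apply_moves --motion '[{"travel": [0.0025, 0, 0], "rot": [0, 0, 0]}, {"travel": [0, 0, 0], "rot": [0, 0, 0]}]'

```text
time: 7.08
position: [620.9, -37.2, 53.1]
ee_rot: [0.456, 0.54, -0.456, 0.54]
contact_force: [0.5, 0.5, -1.1]
finger_gap: 0.006
```

```bash
python3 - <<'E'
from h import *
o=get_obs();print(o['contact_force'],o['position'])
E
```

```text
[ 0.49160691  0.53700329 -1.09117661] [620.94233887 -37.17205     53.13256134]
```

>>> apply_moves --motion '[{"travel": [0.0025, 0, 0], "rot": [0, 0, 0]}, {"travel": [0, 0, 0], "rot": [0, 0, 0]}]'

```text
time: 7.32
position: [620.9, -37.2, 52.1]
ee_rot: [0.456, 0.54, -0.456, 0.54]
contact_force: [0.1, 0.3, 0.6]
finger_gap: 0.005
```

>>> apply_moves --motion '[{"travel": [0.005, 0, 0], "rot": [0, 0, 0]}, {"travel": [0, 0, 0], "rot": [0, 0, 0]}]'

```text
time: 7.58
position: [620.8, -37.2, 49.9]
ee_rot: [0.456, 0.54, -0.456, 0.54]
contact_force: [-0.7, -0.1, -0.2]
finger_gap: 0.004
```

>>> apply_moves --motion '[{"travel": [0, 0, 0], "rot": [0, 0, 0]}]'

```text
time: 7.7
position: [620.9, -37.2, 50.1]
ee_rot: [0.456, 0.54, -0.456, 0.54]
contact_force: [0.2, 0.2, -0.3]
finger_gap: 0.002
```

>>> apply_moves --motion '[{"travel": [0, 0, 0], "rot": [0, 0, 0]}]'

```text
time: 7.82
position: [620.9, -37.2, 50.2]
ee_rot: [0.456, 0.54, -0.456, 0.54]
contact_force: [-0.2, -0.1, -0.1]
finger_gap: 0.003
```

```bash
python3 - <<'E'
from h import *
p=cams.grab_frame('side');cv2.imwrite('pics/s3.png',cv2.resize(p['img'][170:250,280:390][:,:,::-1],None,fx=6,fy=6,interpolation=cv2.INTER_CUBIC))
o=get_obs();print(proj(p,[o['position']]),o['contact_force'])
p=cams.grab_frame('wrist');save(p,'w3.png')
E
```

```text
[[332.95136839 209.54041144]] [ 0.20113132 -1.07129621  0.51902697]
```

View pics/s3.png

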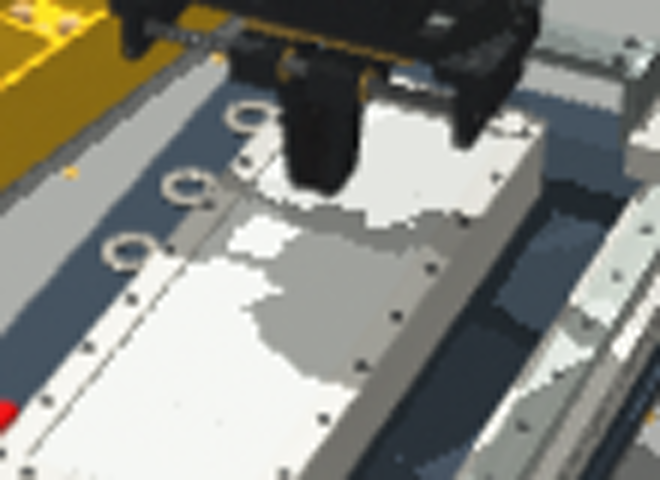

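View pics/w3.png

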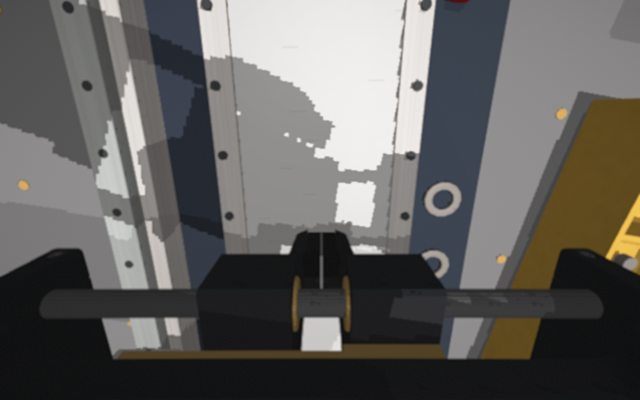

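```bash
python3 - <<'E'
from h import *
p=cams.grab_frame('side');o=get_obs();R=Ro.from_quat(o['ee_rot']).as_matrix()
for d in (0,-5,-10,-20):
  for y in(-17.5,17.5):
    for z in(-9,9):
      print(d,y,z,((proj(p,[o['position']+R@[d,y,z]])[0]-[280,170])*6).round())
E
```

```text
0 -17.5 -9 [344. 257.]
0 -17.5 9 [359. 236.]
0 17.5 -9 [276. 238.]
0 17.5 9 [292. 218.]
-5 -17.5 -9 [344. 249.]
-5 -17.5 9 [359. 228.]
-5 17.5 -9 [276. 229.]
-5 17.5 9 [292. 209.]
-10 -17.5 -9 [344. 240.]
-10 -17.5 9 [359. 220.]
-10 17.5 -9 [276. 221.]
-10 17.5 9 [292. 201.]
-20 -17.5 -9 [344. 223.]
-20 -17.5 9 [360. 202.]
-20 17.5 -9 [276. 204.]
-20 17.5 9 [293. 184.]
```

```bash
python3 - <<'E'
from h import *
p=cams.grab_frame('wrist');o=get_obs();R=Ro.from_quat(o['ee_rot']).as_matrix()
for d in (0,-10,-20,-30,-40): print(d,[proj(p,[o['position']+R@[d,y,z]])[0].round() for y,z in((0,0),(0,-9),(0,9),(17,-9))])
q=cams.silhouettes(p,'skin');print(len(q))
print(o['joints'],o['tau'],o['position'])
E
```

```text
0 [array([320., 225.]), array([320., 213.]), array([320., 236.]), array([345., 213.])]
-10 [array([320., 231.]), array([320., 218.]), array([320., 243.]), array([346., 218.])]
-20 [array([320., 237.]), array([320., 224.]), array([320., 250.]), array([348., 224.])]
-30 [array([320., 245.]), array([320., 231.]), array([320., 258.]), array([349., 231.])]
-40 [array([320., 253.]), array([320., 239.]), array([320., 268.]), array([351., 239.])]
1
[-2.47878304e-01  6.73086685e-01  1.36434800e+00  6.60490359e-06
  1.10418228e+00 -4.15813575e-01] [ 6.77917687e-04 -5.28989267e+01 -2.25868195e+01  5.73783566e-02
  4.50761151e-02 -1.68621597e-05] [620.91785866 -37.17535052  50.14214722]
```

>>> apply_moves --motion '[{"travel": [0.0025, 0, 0], "rot": [0, 0, 0]}, {"travel": [0.0025, 0, 0], "rot": [0, 0, 0]}]'

```text
time: 8.32
position: [620.9, -37.2, 48.0]
ee_rot: [0.456, 0.54, -0.456, 0.54]
contact_force: [-0.5, -0.8, 0.8]
finger_gap: 0.008
```

>>> apply_moves --motion '[{"travel": [0.0025, 0, 0], "rot": [0, 0, 0]}, {"travel": [0.0025, 0, 0], "rot": [0, 0, 0]}]'

```text
time: 8.57
position: [620.9, -37.2, 46.0]
ee_rot: [0.456, 0.54, -0.456, 0.54]
contact_force: [-0.2, -0.0, -0.1]
finger_gap: 0.004
```

```bash
python3 - <<'E'
from h import *
p=cams.grab_frame('side');cv2.imwrite('pics/s4.png',cv2.resize(p['img'][170:250,280:390][:,:,::-1],None,fx=6,fy=6,interpolation=cv2.INTER_CUBIC))
o=get_obs();print(o['time'],o['position'],o['contact_force'])
E
```

```text
8.625 [620.8597803  -37.16236314  45.9088935 ] [0.20267437 0.16049482 0.15296108]
```

View pics/s4.png

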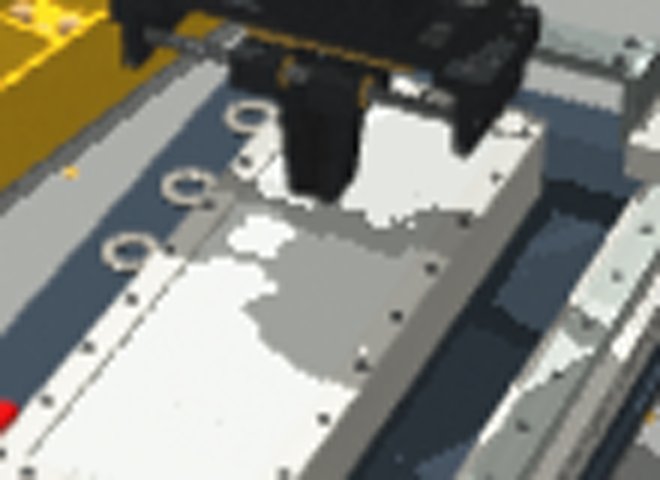

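>>> apply_moves --motion '[{"travel": [0.0025, 0, 0], "rot": [0, 0, 0]}, {"travel": [0.0025, 0, 0], "rot": [0, 0, 0]}, {"travel": [0.0025, 0, 0], "rot": [0, 0, 0]}]'

```text
time: 9.0
position: [620.9, -37.2, 43.1]
ee_rot: [0.456, 0.54, -0.456, 0.54]
contact_force: [-0.7, 0.4, 0.2]
finger_gap: 0.004
```

>>> apply_moves --motion '[{"travel": [0.0025, 0, 0], "rot": [0, 0, 0]}, {"travel": [0.0025, 0, 0], "rot": [0, 0, 0]}, {"travel": [0.0025, 0, 0], "rot": [0, 0, 0]}]'

```text
time: 9.38
position: [620.9, -37.2, 40.1]
ee_rot: [0.456, 0.54, -0.456, 0.54]
contact_force: [-0.1, -0.4, 0.5]
finger_gap: 0.004
```

```bash
python3 - <<'E'
from h import *
p=cams.grab_frame('side');cv2.imwrite('pics/s5.png',cv2.resize(p['img'][170:250,280:390][:,:,::-1],None,fx=6,fy=6,interpolation=cv2.INTER_CUBIC))
o=get_obs();print(o['time'],o['position'],o['contact_force'])
E
```

```text
9.425 [620.85989825 -37.13934637  39.90228806] [-0.65251627  0.20497752  0.30289817]
```

View pics/s5.png

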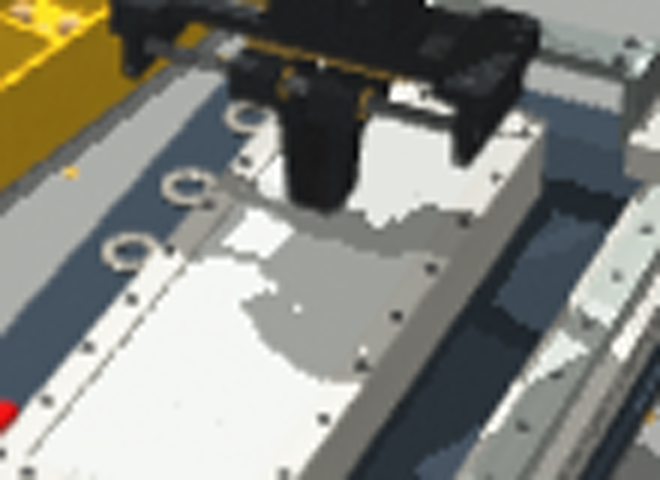

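>>> apply_moves --motion '[{"travel": [0.0025, 0, 0], "rot": [0, 0, 0]}, {"travel": [0.0025, 0, 0], "rot": [0, 0, 0]}, {"travel": [0.0025, 0, 0], "rot": [0, 0, 0]}]'

```text
time: 9.8
position: [620.9, -37.2, 37.1]
ee_rot: [0.456, 0.54, -0.456, 0.54]
contact_force: [0.4, 0.7, 0.1]
finger_gap: 0.008
```

>>> apply_moves --motion '[{"travel": [0.0025, 0, 0], "rot": [0, 0, 0]}, {"travel": [0.0025, 0, 0], "rot": [0, 0, 0]}]'

```text
time: 10.05
position: [620.9, -37.2, 35.0]
ee_rot: [0.456, 0.54, -0.456, 0.54]
contact_force: [0.2, 0.7, -0.0]
finger_gap: 0.009
```

>>> apply_moves --motion '[{"travel": [0.0025, 0, 0], "rot": [0, 0, 0]}, {"travel": [0.0025, 0, 0], "rot": [0, 0, 0]}]'

```text
time: 10.3
position: [621.0, -37.2, 33.1]
ee_rot: [0.456, 0.54, -0.456, 0.54]
contact_force: [-0.2, -0.7, -0.4]
finger_gap: 0.007
```

```bash
python3 - <<'E'
from h import *
p=cams.grab_frame('side');cv2.imwrite('pics/s6.png',cv2.resize(p['img'][170:250,280:390][:,:,::-1],None,fx=6,fy=6,interpolation=cv2.INTER_CUBIC))
o=get_obs();print(o['time'],o['position'],o['contact_force'])
E
```

```text
10.35 [620.87398891 -37.16799455  32.91790195] [-0.42765355 -0.4264009   0.46262392]
```

View pics/s6.png

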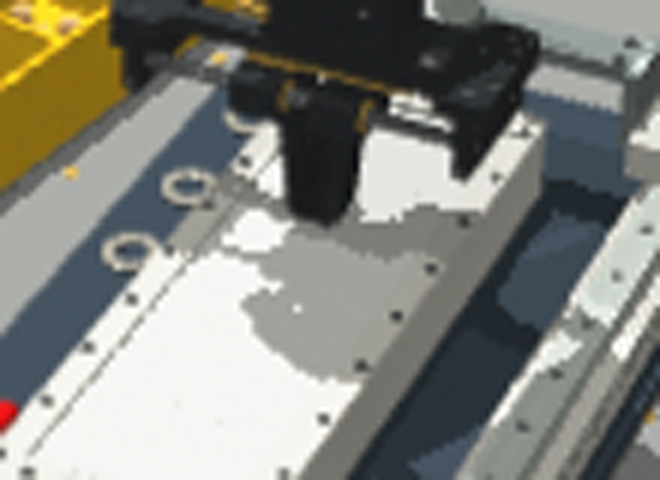

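>>> apply_moves --motion '[{"travel": [0.0025, 0, 0], "rot": [0, 0, 0]}, {"travel": [0.0025, 0, 0], "rot": [0, 0, 0]}]'

```text
time: 10.6
position: [621.0, -37.2, 31.1]
ee_rot: [0.456, 0.54, -0.456, 0.54]
contact_force: [-0.3, 0.8, 0.2]
finger_gap: 0.007
```

>>> apply_moves --motion '[{"travel": [0.0025, 0, 0], "rot": [0, 0, 0]}, {"travel": [0.0025, 0, 0], "rot": [0, 0, 0]}]'

```text
time: 10.85
position: [620.9, -37.2, 29.0]
ee_rot: [0.456, 0.54, -0.456, 0.54]
contact_force: [0.3, -0.3, 0.2]
finger_gap: 0.004
```

>>> apply_moves --motion '[{"travel": [0.0025, 0, 0], "rot": [0, 0, 0]}, {"travel": [0, 0, 0], "rot": [0, 0, 0]}]'

```text
time: 11.1
position: [620.9, -37.2, 28.1]
ee_rot: [0.456, 0.54, -0.456, 0.54]
contact_force: [0.1, -0.2, 0.5]
finger_gap: 0.006
```

>>> apply_moves --motion '[{"travel": [0.0025, 0, 0], "rot": [0, 0, 0]}, {"travel": [0, 0, 0], "rot": [0, 0, 0]}]'

```text
time: 11.35
position: [620.9, -37.2, 27.1]
ee_rot: [0.456, 0.54, -0.456, 0.54]
contact_force: [1.0, -0.6, 0.8]
finger_gap: 0.006
```

>>> apply_moves --motion '[{"travel": [0.0025, 0, 0], "rot": [0, 0, 0]}, {"travel": [0, 0, 0], "rot": [0, 0, 0]}]'

```text
time: 11.6
position: [620.9, -37.2, 26.0]
ee_rot: [0.456, 0.54, -0.456, 0.54]
contact_force: [0.3, -0.1, -0.1]
finger_gap: 0.003
```

>>> apply_moves --motion '[{"travel": [0.0025, 0, 0], "rot": [0, 0, 0]}, {"travel": [0, 0, 0], "rot": [0, 0, 0]}]'

```text
time: 11.85
position: [620.9, -37.2, 25.0]
ee_rot: [0.456, 0.54, -0.456, 0.54]
contact_force: [1.1, 0.3, -0.5]
finger_gap: 0.008
```

```bash
python3 - <<'E'
from h import *
p=cams.grab_frame('side');cv2.imwrite('pics/s7.png',cv2.resize(p['img'][170:250,280:390][:,:,::-1],None,fx=6,fy=6,interpolation=cv2.INTER_CUBIC))
o=get_obs();print(o['time'],o['position'],o['contact_force'])
E
```

```text
11.9 [620.92818074 -37.17706208  25.08468908] [-0.30218745 -0.13824603  0.17516283]
```

View pics/s7.png

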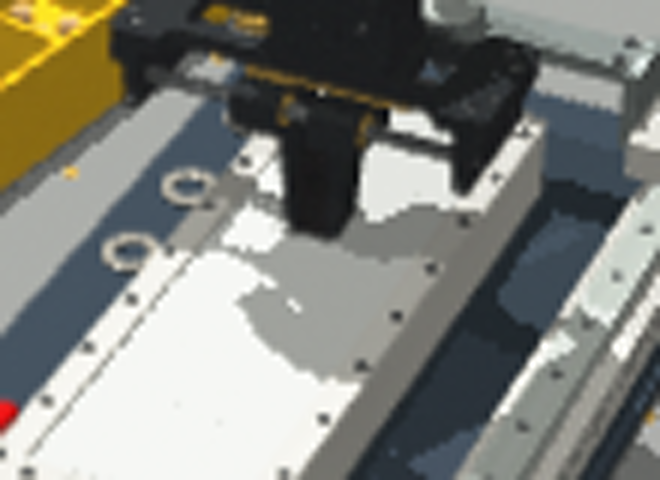

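>>> apply_moves --motion '[{"travel": [0.0025, 0, 0], "rot": [0, 0, 0]}, {"travel": [0, 0, 0], "rot": [0, 0, 0]}]'

```text
time: 12.15
position: [620.9, -37.2, 24.0]
ee_rot: [0.456, 0.54, -0.456, 0.54]
contact_force: [-0.1, 0.1, 0.7]
finger_gap: 0.004
```

>>> apply_moves --motion '[{"travel": [0.0025, 0, 0], "rot": [0, 0, 0]}, {"travel": [0, 0, 0], "rot": [0, 0, 0]}]'

```text
time: 12.4
position: [620.9, -37.2, 23.1]
ee_rot: [0.456, 0.54, -0.456, 0.54]
contact_force: [-0.3, -0.9, 0.5]
finger_gap: 0.004
```

>>> apply_moves --motion '[{"travel": [0.0025, 0, 0], "rot": [0, 0, 0]}, {"travel": [0, 0, 0], "rot": [0, 0, 0]}]'

```text
time: 12.65
position: [621.0, -37.2, 22.1]
ee_rot: [0.456, 0.54, -0.456, 0.54]
contact_force: [-0.2, -0.5, 1.1]
finger_gap: 0.009
```

>>> apply_moves --motion '[{"travel": [0.0025, 0, 0], "rot": [0, 0, 0]}, {"travel": [0, 0, 0], "rot": [0, 0, 0]}]'

```text
time: 12.9
position: [621.0, -37.2, 21.3]
ee_rot: [0.456, 0.54, -0.456, 0.54]
contact_force: [-0.7, 0.1, 2.3]
finger_gap: 0.004
```

>>> apply_moves --motion '[{"travel": [0.0025, 0, 0], "rot": [0, 0, 0]}, {"travel": [0, 0, 0], "rot": [0, 0, 0]}]'

```text
time: 13.15
position: [621.1, -37.3, 20.3]
ee_rot: [0.456, 0.54, -0.456, 0.54]
contact_force: [-0.3, -0.1, 4.0]
finger_gap: 0.005
```

>>> apply_moves --motion '[{"travel": [0.0025, 0, 0], "rot": [0, 0, 0]}, {"travel": [0, 0, 0], "rot": [0, 0, 0]}]'

```text
time: 13.4
position: [621.1, -37.3, 19.4]
ee_rot: [0.456, 0.54, -0.456, 0.54]
contact_force: [-1.8, -0.4, 5.0]
finger_gap: 0.006
```

>>> apply_moves --motion '[{"travel": [0, 0, 0], "rot": [0, 0, 0]}]'

```text
time: 13.52
position: [621.1, -37.3, 19.4]
ee_rot: [0.456, 0.54, -0.456, 0.54]
contact_force: [-1.4, -0.5, 4.9]
finger_gap: 0.008
```

>>> apply_moves --motion '[{"travel": [-0.02, 0, 0], "rot": [0, 0, 0]}, {"travel": [0, 0, -0.03], "rot": [0, 0, 0]}, {"travel": [0.0125, 0, 0], "rot": [0, 0, 0]}, {"travel": [0, 0, 0], "rot": [0, 0, 0]}]'

```text
time: 14.02
position: [618.7, -24.7, 21.7]
ee_rot: [0.456, 0.541, -0.456, 0.54]
contact_force: [-0.2, 1.8, 1.5]
finger_gap: 0.005
```

>>> apply_moves --motion '[{"travel": [-0.01, 0, 0], "rot": [0, 0, 0]}, {"travel": [0, 0, -0.03], "rot": [0, 0, 0]}, {"travel": [0.01, 0, 0], "rot": [0, 0, 0]}, {"travel": [0, 0, 0], "rot": [0, 0, 0]}]'

```text
time: 14.52
position: [616.9, -13.0, 22.0]
ee_rot: [0.456, 0.54, -0.456, 0.54]
contact_force: [0.2, 1.8, 2.7]
finger_gap: 0.008
```

>>> apply_moves --motion '[{"travel": [-0.01, 0, 0], "rot": [0, 0, 0]}, {"travel": [0, 0, -0.03], "rot": [0, 0, 0]}, {"travel": [0.01, 0, 0], "rot": [0, 0, 0]}, {"travel": [0, 0, 0], "rot": [0, 0, 0]}]'

```text
time: 15.02
position: [614.9, -1.1, 22.1]
ee_rot: [0.456, 0.54, -0.456, 0.54]
contact_force: [-1.6, 2.7, 2.7]
finger_gap: 0.001
```

>>> apply_moves --motion '[{"travel": [-0.01, 0, 0], "rot": [0, 0, 0]}, {"travel": [0, 0, -0.03], "rot": [0, 0, 0]}, {"travel": [0.01, 0, 0], "rot": [0, 0, 0]}, {"travel": [0, 0, 0], "rot": [0, 0, 0]}]'

```text
time: 15.52
position: [612.8, 10.8, 22.2]
ee_rot: [0.456, 0.54, -0.456, 0.54]
contact_force: [-1.0, 2.5, 3.3]
finger_gap: 0.003
```

>>> apply_moves --motion '[{"travel": [-0.01, 0, 0], "rot": [0, 0, 0]}, {"travel": [0, 0, -0.03], "rot": [0, 0, 0]}, {"travel": [0.01, 0, 0], "rot": [0, 0, 0]}, {"travel": [0, 0, 0], "rot": [0, 0, 0]}]'

```text
time: 16.02
position: [610.9, 22.7, 22.1]
ee_rot: [0.456, 0.54, -0.456, 0.54]
contact_force: [-0.8, 2.1, 3.2]
finger_gap: 0.007
```

>>> apply_moves --motion '[{"travel": [-0.01, 0, 0], "rot": [0, 0, 0]}, {"travel": [0, 0, -0.03], "rot": [0, 0, 0]}, {"travel": [0.01, 0, 0], "rot": [0, 0, 0]}, {"travel": [0, 0, 0], "rot": [0, 0, 0]}]'

```text
time: 16.52
position: [608.9, 34.5, 22.1]
ee_rot: [0.456, 0.54, -0.456, 0.54]
contact_force: [-2.0, 1.7, 3.2]
finger_gap: 0.005
```

>>> apply_moves --motion '[{"travel": [-0.01, 0, 0], "rot": [0, 0, 0]}, {"travel": [0, 0, -0.03], "rot": [0, 0, 0]}, {"travel": [0.01, 0, 0], "rot": [0, 0, 0]}, {"travel": [0, 0, 0], "rot": [0, 0, 0]}]'

```text
time: 17.02
position: [606.8, 46.2, 22.0]
ee_rot: [0.456, 0.54, -0.456, 0.54]
contact_force: [0.3, 2.2, 2.4]
finger_gap: 0.003
```

>>> apply_moves --motion '[{"travel": [-0.01, 0, 0], "rot": [0, 0, 0]}, {"travel": [0, 0, -0.03], "rot": [0, 0, 0]}, {"travel": [0.01, 0, 0], "rot": [0, 0, 0]}, {"travel": [0, 0, 0], "rot": [0, 0, 0]}]'

```text
time: 17.52
position: [604.7, 57.8, 21.9]
ee_rot: [0.456, 0.54, -0.456, 0.54]
contact_force: [-0.6, 1.1, 1.2]
finger_gap: 0.003
```

>>> apply_moves --motion '[{"travel": [-0.01, 0, 0], "rot": [0, 0, 0]}, {"travel": [0, 0, -0.03], "rot": [0, 0, 0]}, {"travel": [0.01, 0, 0], "rot": [0, 0, 0]}, {"travel": [0, 0, 0], "rot": [0, 0, 0]}]'

```text
time: 18.02
position: [602.7, 69.6, 21.8]
ee_rot: [0.456, 0.54, -0.456, 0.54]
contact_force: [0.1, 1.0, 1.0]
finger_gap: 0.001
```

>>> apply_moves --motion '[{"travel": [-0.02, 0, 0], "rot": [0, 0, 0]}, {"travel": [0, 0, 0.03], "rot": [0, 0, 0]}, {"travel": [0, 0, 0], "rot": [0, 0, 0]}, {"travel": [0.02, 0, 0], "rot": [0, 0, 0]}, {"travel": [0.004, 0, 0], "rot": [0, 0, 0]}, {"travel": [0, 0, 0], "rot": [0, 0, 0]}]'

```text
time: 18.77
position: [605.2, 57.3, 20.9]
ee_rot: [0.456, 0.54, -0.456, 0.541]
contact_force: [-0.3, -2.1, 5.8]
finger_gap: 0.006
```

>>> apply_moves --motion '[{"travel": [0, 0, 0], "rot": [0, 0, 0]}]'

```text
time: 18.9
position: [605.2, 57.3, 20.9]
ee_rot: [0.456, 0.54, -0.456, 0.541]
contact_force: [-0.5, -1.9, 5.9]
finger_gap: 0.007
```

>>> apply_moves --motion '[{"travel": [-0.02, 0, 0], "rot": [0, 0, 0]}, {"travel": [0, 0, 0.015], "rot": [0, 0, 0]}, {"travel": [0, 0, 0], "rot": [0, 0, 0]}, {"travel": [0.016, 0, 0], "rot": [0, 0, 0]}, {"travel": [0.004, 0, 0], "rot": [0, 0, 0]}, {"travel": [0, 0, 0], "rot": [0, 0, 0]}]'

```text
time: 19.65
position: [606.1, 51.5, 21.0]
ee_rot: [0.456, 0.54, -0.456, 0.54]
contact_force: [-2.5, 0.2, 8.1]
finger_gap: 0.006
```

>>> apply_moves --motion '[{"travel": [0, 0, 0], "rot": [0, 0, 0]}]'

```text
time: 19.77
position: [606.1, 51.6, 21.0]
ee_rot: [0.456, 0.54, -0.456, 0.54]
contact_force: [-2.1, -0.6, 7.2]
finger_gap: 0.006
```

>>> apply_moves --motion '[{"travel": [-0.02, 0, 0], "rot": [0, 0, 0]}, {"travel": [0, 0, 0.015], "rot": [0, 0, 0]}, {"travel": [0, 0, 0], "rot": [0, 0, 0]}, {"travel": [0.016, 0, 0], "rot": [0, 0, 0]}, {"travel": [0.004, 0, 0], "rot": [0, 0, 0]}, {"travel": [0, 0, 0], "rot": [0, 0, 0]}]'

```text
time: 20.52
position: [607.1, 45.6, 21.1]
ee_rot: [0.456, 0.54, -0.456, 0.54]
contact_force: [-3.3, -0.1, 10.2]
finger_gap: 0.004
```

>>> apply_moves --motion '[{"travel": [0, 0, 0], "rot": [0, 0, 0]}]'

```text
time: 20.65
position: [607.1, 45.6, 21.2]
ee_rot: [0.456, 0.54, -0.456, 0.54]
contact_force: [-2.1, -1.0, 9.1]
finger_gap: 0.004
```

>>> apply_moves --motion '[{"travel": [-0.02, 0, 0], "rot": [0, 0, 0]}, {"travel": [0, 0, 0.09], "rot": [0, 0, 0]}, {"travel": [0, 0, 0.09], "rot": [0, 0, 0]}, {"travel": [0, 0, 0], "rot": [0, 0, 0]}, {"travel": [0, 0, 0], "rot": [0, 0, 0]}, {"travel": [0.016, 0, 0], "rot": [0, 0, 0]}, {"travel": [0.004, 0, 0], "rot": [0, 0, 0]}, {"travel": [0, 0, 0], "rot": [0, 0, 0]}]'

```text
time: 21.65
position: [619.0, -24.5, 20.8]
ee_rot: [0.456, 0.54, -0.456, 0.54]
contact_force: [-0.7, 3.2, 4.2]
finger_gap: 0.008
```

>>> apply_moves --motion '[{"travel": [0, 0, 0], "rot": [0, 0, 0]}]'

```text
time: 21.78
position: [619.0, -24.7, 20.8]
ee_rot: [0.456, 0.54, -0.456, 0.54]
contact_force: [-1.2, 4.3, 5.2]
finger_gap: 0.006
```

>>> apply_moves --motion '[{"travel": [-0.02, 0, 0], "rot": [0, 0, 0]}, {"travel": [0, 0, -0.015], "rot": [0, 0, 0]}, {"travel": [0, 0, 0], "rot": [0, 0, 0]}, {"travel": [0.016, 0, 0], "rot": [0, 0, 0]}, {"travel": [0.004, 0, 0], "rot": [0, 0, 0]}, {"travel": [0, 0, 0], "rot": [0, 0, 0]}]'

```text
time: 22.52
position: [618.1, -19.6, 20.8]
ee_rot: [0.456, 0.54, -0.456, 0.54]
contact_force: [-1.5, -0.3, 6.0]
finger_gap: 0.007
```

>>> apply_moves --motion '[{"travel": [0, 0, 0], "rot": [0, 0, 0]}]'

```text
time: 22.65
position: [618.1, -19.6, 20.9]
ee_rot: [0.456, 0.54, -0.456, 0.54]
contact_force: [-1.7, 0.5, 5.8]
finger_gap: 0.006
```

>>> apply_moves --motion '[{"travel": [-0.02, 0, 0], "rot": [0, 0, 0]}, {"travel": [0, 0, -0.015], "rot": [0, 0, 0]}, {"travel": [0, 0, 0], "rot": [0, 0, 0]}, {"travel": [0.016, 0, 0], "rot": [0, 0, 0]}, {"travel": [0.004, 0, 0], "rot": [0, 0, 0]}, {"travel": [0, 0, 0], "rot": [0, 0, 0]}]'

```text
time: 23.4
position: [617.2, -13.5, 21.0]
ee_rot: [0.456, 0.54, -0.456, 0.54]
contact_force: [-2.5, 1.0, 8.1]
finger_gap: 0.004
```

>>> apply_moves --motion '[{"travel": [0, 0, 0], "rot": [0, 0, 0]}]'

```text
time: 23.52
position: [617.1, -13.6, 21.0]
ee_rot: [0.456, 0.54, -0.456, 0.54]
contact_force: [-1.9, 0.9, 6.9]
finger_gap: 0.004
```

>>> apply_moves --motion '[{"travel": [-0.02, 0, 0], "rot": [0, 0, 0]}, {"travel": [0, 0, -0.015], "rot": [0, 0, 0]}, {"travel": [0, 0, 0], "rot": [0, 0, 0]}, {"travel": [0.016, 0, 0], "rot": [0, 0, 0]}, {"travel": [0.004, 0, 0], "rot": [0, 0, 0]}, {"travel": [0, 0, 0], "rot": [0, 0, 0]}]'

```text
time: 24.28
position: [616.2, -7.6, 21.2]
ee_rot: [0.456, 0.54, -0.456, 0.54]
contact_force: [-3.3, 1.2, 9.7]
finger_gap: 0.003
```

>>> apply_moves --motion '[{"travel": [0, 0, 0], "rot": [0, 0, 0]}]'

```text
time: 24.4
position: [616.1, -7.6, 21.2]
ee_rot: [0.456, 0.54, -0.456, 0.54]
contact_force: [-2.1, 1.5, 9.2]
finger_gap: 0.001
```

```bash
python3 - <<'E'
from h import *
p=cams.grab_frame('side');o=get_obs();R=Ro.from_quat(o['ee_rot']).as_matrix()
P=np.array([620.93,-37.18,25.08])
for d in (-30,-64,-95): print(d,[((proj(p,[P+R@[d,y,z]])[0]-[280,170])*6).round() for y,z in((0,-9),(-94,-37),(-94,0),(-94,37),(94,-37),(94,0))])
k=[504.5,-199];plan([k[0],k[1],150],-80.5);plan([616,-7,100]);print(o['time'])
E
```

```text
-30 [array([310., 239.]), array([472., 326.]), array([502., 281.]), array([531., 238.]), array([106., 220.]), array([141., 179.])]
-64 [array([311., 181.]), array([475., 267.]), array([506., 222.]), array([535., 180.]), array([104., 162.]), array([140., 121.])]
-95 [array([312., 126.]), array([479., 211.]), array([509., 167.]), array([539., 125.]), array([102., 107.]), array([139.,  67.])]
{'pos': array([616.17,  -7.62,  21.19]), 'tooly': np.float64(9.63), 'travel': array([-0.3222, -0.355 ,  0.4251]), 'dist': np.float64(256.3), 'rot': array([ 5.007e-01, -1.000e-04, -2.000e-04])}
{'pos': array([616.17,  -7.62,  21.19]), 'tooly': np.float64(9.63), 'travel': array([-0.197 , -0.    , -0.0016]), 'dist': np.float64(78.8)}
24.45
```

>>> apply_moves --motion '[{"travel": [-0.08, 0, 0], "rot": [0, 0, 0]}, {"travel": [-0.08, 0, 0], "rot": [0.05, 0, 0]}, {"travel": [-0.08, 0, 0], "rot": [0.05, 0, 0]}, {"travel": [-0.082, 0, 0], "rot": [0.05, 0, 0]}, {"travel": [0, 0, 0], "rot": [0.05, 0, 0]}, {"travel": [0, 0, 0], "rot": [0.05, 0, 0]}, {"travel": [0, 0, 0], "rot": [0.05, 0, 0]}, {"travel": [0, 0, 0], "rot": [0.05, 0, 0]}]' --jaw 0

```text
time: 25.45
position: [615.7, -7.7, 148.6]
ee_rot: [-0.672, -0.221, 0.672, -0.22]
contact_force: [0.3, 0.5, -0.1]
finger_gap: 0.89
```

>>> apply_moves --motion '[{"travel": [0, 0, 0], "rot": [0.05, 0, 0]}, {"travel": [0, 0, 0], "rot": [0.05, 0, 0]}, {"travel": [0, 0, 0], "rot": [0.051, 0, 0]}, {"travel": [0, 0.085, 0.071], "rot": [0, 0, 0]}, {"travel": [0, 0.085, 0.071], "rot": [0, 0, 0]}, {"travel": [0, 0.085, 0.071], "rot": [0, 0, 0]}, {"travel": [0, 0.085, 0.071], "rot": [0, 0, 0]}, {"travel": [0, 0.085, 0.07], "rot": [0, 0, 0]}]'

```text
time: 26.45
position: [503.1, -199.7, 148.8]
ee_rot: [-0.705, -0.058, 0.705, -0.058]
contact_force: [1.4, -1.2, -0.1]
finger_gap: 1.0
```

```bash
python3 - <<'E'
from h import *
plan([504.5,-199,110],-80.5)
p=cams.grab_frame('wrist');save(p,'w8.png')
for q,z in(('knob_grip',98),('punch_cap',173)):
    for a in cams.tip_of(p,q)[:1]: print(q,a['confidence'],a['xy'],atz(p,a['xy'],z))
p=cams.grab_frame('top');cv2.imwrite('pics/t8.png',cv2.resize(p['img'][120:290,190:420][:,:,::-1],None,fx=3.4,fy=3.4,interpolation=cv2.INTER_CUBIC))
for q,z in(('knob_grip',98),('punch_cap',173)):
    for a in cams.tip_of(p,q)[:1]: print(q,a['confidence'],a['xy'],atz(p,a['xy'],z))
E
```

```text
{'pos': array([ 503.13, -199.67,  148.83]), 'tooly': np.float64(-80.56), 'travel': array([ 0.0971, -0.001 , -0.0037]), 'dist': np.float64(38.9), 'rot': array([-0.0003,  0.0002,  0.0001])}
knob_grip 0.73 [321.8, 201.2] [ 503.10808908 -199.86598962   98.        ]
punch_cap 0.64 [145.0, 224.7] [528.40221178 418.40377053 173.        ]
```

View pics/w8.png

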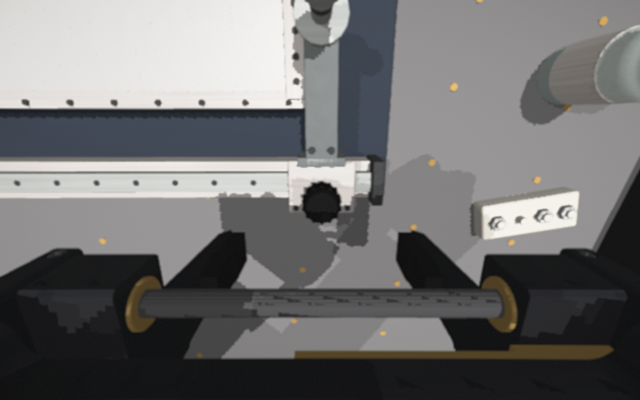

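>>> apply_moves --motion '[{"travel": [0.07, 0, 0], "rot": [0, 0, 0]}, {"travel": [0.07, 0, 0], "rot": [0, 0, 0]}, {"travel": [0.05, 0, 0], "rot": [0, 0, 0]}, {"travel": [0.03, 0, 0], "rot": [0, 0, 0]}, {"travel": [0, 0, 0], "rot": [0, 0, 0]}]'

```text
time: 27.38
position: [504.2, -197.8, 60.9]
ee_rot: [-0.704, -0.059, 0.705, -0.058]
contact_force: [0.2, 0.3, -0.2]
finger_gap: 0.998
```

```bash
python3 - <<'E'
from h import *
plan([503.5,-199.7,50],-80.5);o=get_obs();print(o['contact_force'])
p=cams.grab_frame('side');cv2.imwrite('pics/s9.png',cv2.resize(p['img'][110:230,320:450][:,:,::-1],None,fx=5,fy=5,interpolation=cv2.INTER_CUBIC))
p=cams.grab_frame('wrist');save(p,'w9.png')
E
```

```text
{'pos': array([ 504.2 , -197.83,   60.89]), 'tooly': np.float64(-80.51), 'travel': array([0.0272, 0.0043, 0.0025]), 'dist': np.float64(11.1), 'rot': array([-0.    ,  0.0002,  0.0003])}
[ 0.24023519  0.31175034 -0.2359613 ]
```

View pics/s9.png

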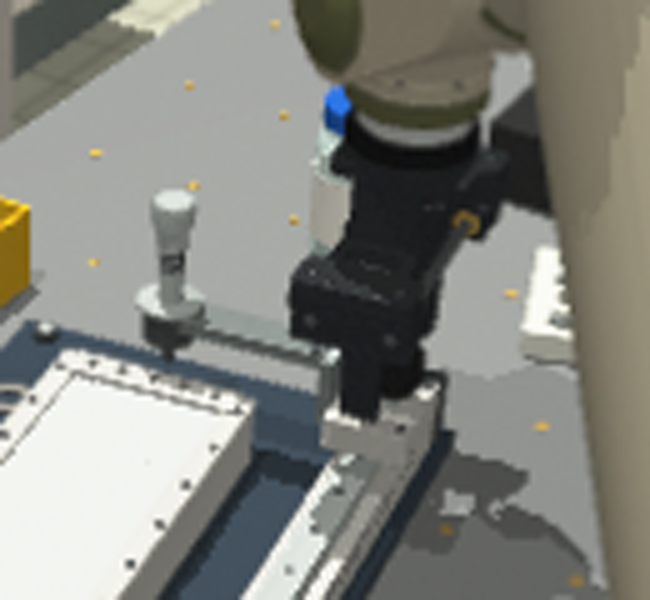

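View pics/w9.png

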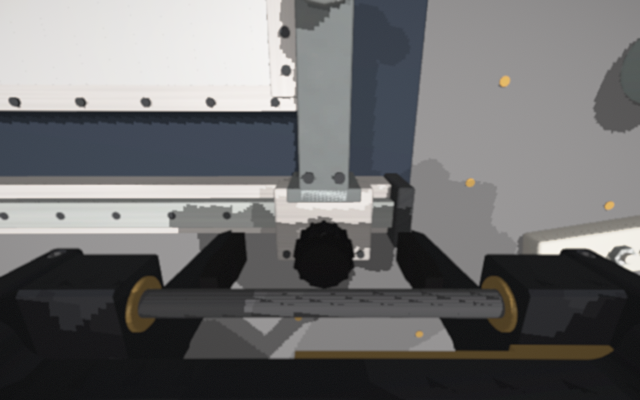

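>>> apply_moves --motion '[{"travel": [0.02, 0.004, 0.001], "rot": [0, 0, 0]}, {"travel": [0, 0, 0], "rot": [0, 0, 0]}]'

```text
time: 27.72
position: [503.8, -200.2, 53.0]
ee_rot: [-0.705, -0.058, 0.705, -0.058]
contact_force: [0.2, -0.4, -0.0]
finger_gap: 0.997
```

>>> apply_moves --motion '[{"travel": [0, 0, 0], "rot": [0, 0, 0]}, {"travel": [0, 0, 0], "rot": [0, 0, 0]}, {"travel": [0, 0, 0], "rot": [0, 0, 0]}, {"travel": [0, 0, 0], "rot": [0, 0, 0]}, {"travel": [0, 0, 0], "rot": [0, 0, 0]}]' --jaw 1 --force 20

```text
time: 28.35
position: [504.0, -200.2, 53.3]
ee_rot: [0.705, 0.058, -0.705, 0.058]
contact_force: [-0.2, -0.1, 0.6]
finger_gap: 0.455
```

```bash
python3 - <<'E'
from h import *
o=get_obs();print(o['contact_force'],o['time'],o['finger_gap']*88)
yaw=np.radians(9.5);c,s=np.cos(yaw),np.sin(yaw)
P=o['position'];r=np.array([611.5,18.9])
d=r-P[:2]; print('knob x rel',d@[c,s],'along y to go',d@[-s,c])
plan(list(P[:2]+ (d@[-s,c])*np.array([-s,c]))+[P[2]],-80.5)
E
```

```text
[-0.1980985  -0.0574135   0.55323034] 28.35 40.080540046088494
knob x rel 142.1745964068223 along y to go 198.31702500187646
{'pos': array([ 504.01, -200.16,   53.34]), 'tooly': np.float64(-80.55), 'travel': array([-0.    , -0.4958,  0.0005]), 'dist': np.float64(198.3), 'rot': array([-0.0003, -0.    , -0.    ])}
```

Gap is 40 mm, so the fingers may still be closing; let them finish.

>>> apply_moves --motion '[{"travel": [0, 0, 0], "rot": [0, 0, 0]}, {"travel": [0, 0, 0], "rot": [0, 0, 0]}, {"travel": [0, 0, 0], "rot": [0, 0, 0]}]'

```text
time: 28.72
position: [504.0, -200.1, 53.3]
ee_rot: [-0.705, -0.058, 0.705, -0.058]
contact_force: [0.1, 0.9, 0.5]
finger_gap: 0.352
```

>>> apply_moves --motion '[{"travel": [0, -0.02, 0], "rot": [0, 0, 0]}, {"travel": [0, -0.04, 0], "rot": [0, 0, 0]}, {"travel": [0, -0.05, 0], "rot": [0, 0, 0]}, {"travel": [0, -0.05, 0], "rot": [0, 0, 0]}]'

```text
time: 29.22
position: [493.3, -136.6, 53.3]
ee_rot: [0.705, 0.058, -0.705, 0.059]
contact_force: [0.3, -5.0, -1.8]
finger_gap: 0.353
```

```bash
python3 - <<'E'
from h import *
o=get_obs();print(o['contact_force'],o['time'],o['finger_gap']*88,o['position'])
R=Ro.from_quat(o['ee_rot']).as_matrix();print(R.T@o['contact_force'])
p=cams.grab_frame('wrist');save(p,'w10.png')
E
```

```text
[ 0.34143982 -5.03771138 -1.83366257] 29.225 31.040883271139634 [ 493.26608216 -136.57883856   53.31147699]
[1.83853498 5.02368835 0.48967334]
```

View pics/w10.png

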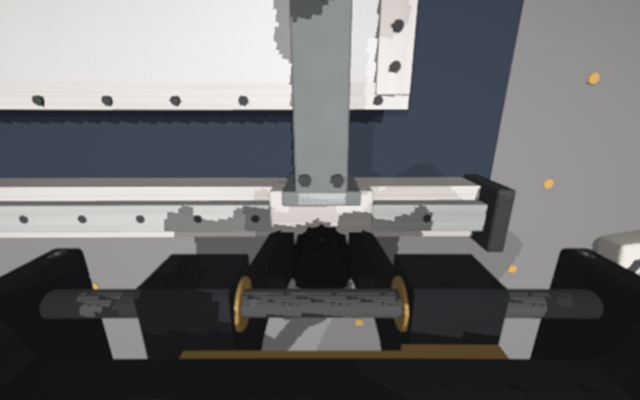

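>>> apply_moves --motion '[{"travel": [0, -0.05, 0], "rot": [0, 0, 0]}, {"travel": [0, -0.05, 0], "rot": [0, 0, 0]}, {"travel": [0, -0.05, 0], "rot": [0, 0, 0]}, {"travel": [0, -0.05, 0], "rot": [0, 0, 0]}, {"travel": [0, -0.05, 0], "rot": [0, 0, 0]}, {"travel": [0, -0.05, 0], "rot": [0, 0, 0]}, {"travel": [0, -0.03, 0], "rot": [0, 0, 0]}, {"travel": [0, 0, 0], "rot": [0, 0, 0]}]'

```text
time: 30.28
position: [471.3, -5.8, 53.3]
ee_rot: [-0.704, -0.059, 0.705, -0.058]
contact_force: [-3.7, 3.2, 2.9]
finger_gap: 0.353
```

```bash
python3 - <<'E'
from h import *
o=get_obs();R=Ro.from_quat(o['ee_rot']).as_matrix();print(R.T@o['contact_force'],o['time'],o['finger_gap']*88)
yaw=np.radians(9.5);c,s=np.cos(yaw),np.sin(yaw)
P=o['position'];r=np.array([611.5,18.9])
d=r-P[:2]; print(P,'knob x rel',d@[c,s],'along y to go',d@[-s,c])
a=np.array([504.0,-200.15]);v=P[:2]-a;print('slide yaw',np.degrees(np.arctan2(-v[0],v[1])))
E
```

```text
[-2.91440889 -3.78905265  3.15459575] 30.275 31.047738649171386
[471.25983633  -5.76899995  53.27500773] knob x rel 142.38841356883682 along y to go 1.1843761997690097
slide yaw 9.560758890458956
```

>>> apply_moves --motion '[{"travel": [0, -0.003, 0], "rot": [0, 0, 0]}, {"travel": [0, 0, 0], "rot": [0, 0, 0]}, {"travel": [0, 0, 0], "rot": [0, 0, 0]}]'

```text
time: 30.65
position: [471.3, -5.9, 53.3]
ee_rot: [-0.704, -0.058, 0.705, -0.058]
contact_force: [-4.6, 0.4, 4.0]
finger_gap: 0.352
```

```bash
python3 - <<'E'
from h import *
o=get_obs();R=Ro.from_quat(o['ee_rot']).as_matrix();print(R.T@o['contact_force'],o['time'],o['finger_gap']*88)
yaw=np.radians(9.5);c,s=np.cos(yaw),np.sin(yaw)
P=o['position'];r=np.array([611.5,18.9])
d=r-P[:2]; print(P,'knob x rel',d@[c,s],'along y to go',d@[-s,c])
E
```

```text
[-3.96781584 -1.13196019  4.4294582 ] 30.65 30.993519791952675
[471.29447213  -5.8516337   53.26180048] knob x rel 142.3678912740831 along y to go 1.2715932303189015
```

>>> apply_moves --motion '[{"travel": [0, -0.005, 0], "rot": [0, 0, 0]}, {"travel": [0, 0, 0], "rot": [0, 0, 0]}]'

```text
time: 30.9
position: [471.1, -4.4, 53.3]
ee_rot: [-0.704, -0.058, 0.705, -0.058]
contact_force: [-4.6, -3.5, 3.5]
finger_gap: 0.349
```

```bash
python3 - <<'E'
from h import *
o=get_obs();R=Ro.from_quat(o['ee_rot']).as_matrix();print(R.T@o['contact_force'],o['time'],o['finger_gap']*88)
yaw=np.radians(9.55);c,s=np.cos(yaw),np.sin(yaw)
P=o['position'];r=np.array([611.5,18.9])
d=r-P[:2]; print(P,'knob x rel',d@[c,s],'along y to go',d@[-s,c])
E
```

```text
[-3.51811866  2.73026274  5.11100039] 30.9 30.74314156159653
[471.07664556  -4.36736747  53.28171203] knob x rel 142.33750249435553 along y to go -0.35248195532902693
```

>>> apply_moves --motion '[{"travel": [0, 0, 0], "rot": [0, 0, 0]}, {"travel": [0, 0, 0], "rot": [0, 0, 0]}, {"travel": [0, 0, 0], "rot": [0, 0, 0]}, {"travel": [0, 0, 0], "rot": [0, 0, 0]}]' --jaw 0

```text
time: 31.4
position: [471.5, -3.7, 53.3]
ee_rot: [0.705, 0.058, -0.705, 0.058]
contact_force: [-0.1, 0.2, -0.2]
finger_gap: 0.785
```

>>> apply_moves --motion '[{"travel": [-0.05, 0, 0], "rot": [0, 0, 0]}, {"travel": [-0.1, 0, 0], "rot": [0, 0, 0]}, {"travel": [-0.1, 0, 0], "rot": [0, 0, 0]}, {"travel": [-0.05, 0, 0.05], "rot": [0, 0, 0]}, {"travel": [0, 0, 0], "rot": [0, 0, 0]}]'

```text
time: 32.02
position: [451.8, -7.1, 174.4]
ee_rot: [0.706, 0.058, -0.704, 0.058]
contact_force: [0.4, 0.4, -0.7]
finger_gap: 1.0
```

```bash
python3 - <<'E'
from h import *
o=get_obs();print(o['time'],o['position'],o['contact_force'])
p=cams.grab_frame('wrist');save(p,'w11.png')
for n,P in(('w',p),('top',cams.grab_frame('top')),('side',cams.grab_frame('side'))):
  if n!='w': save(P,n+'11.png')
  for q,z in(('knob_grip',98),('punch_cap',173)):
    for a in cams.tip_of(P,q)[:1]: print(n,q,a['confidence'],a['xy'],atz(P,a['xy'],z))
plan([611.1,18.9,160],-80.5)
E
```

```text
32.025 [451.81073982  -7.09918448 174.3675853 ] [ 0.44791113  0.39172197 -0.74240667]
w knob_grip 0.56 [318.0, 173.9] [469.64507137  -0.89662239  98.        ]
top punch_cap 0.61 [302.5, 190.1] [617.89900823  15.34939589 173.        ]
side knob_grip 0.88 [370.8, 218.3] [482.50834646  -9.63395412  98.        ]
side punch_cap 0.75 [325.9, 183.5] [609.36419183  15.66929876 173.        ]
{'pos': array([451.63,  -6.89, 172.88]), 'tooly': np.float64(-80.55), 'travel': array([ 0.0319,  0.0018, -0.4039]), 'dist': np.float64(162.1), 'rot': array([-0.0003,  0.0002,  0.0001])}
```

View pics/w11.png

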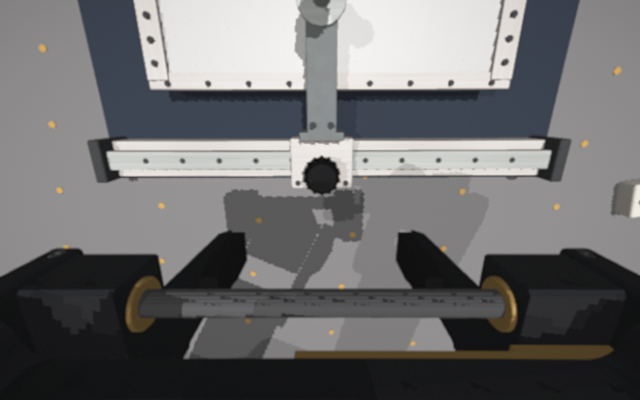

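View pics/top11.png

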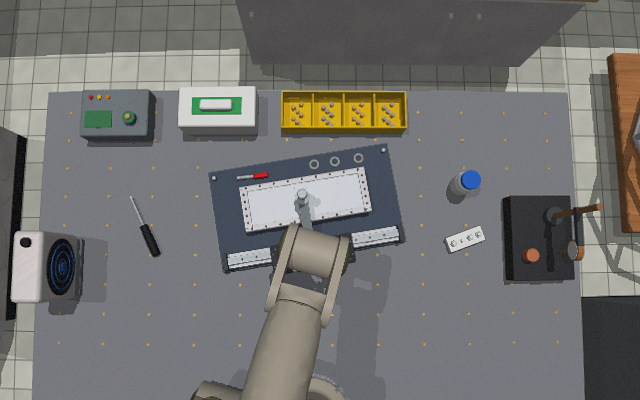

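>>> apply_moves --motion '[{"travel": [0, 0.002, -0.1], "rot": [0, 0, 0]}, {"travel": [0, 0, -0.1], "rot": [0, 0, 0]}, {"travel": [0, 0, -0.1], "rot": [0, 0, 0]}, {"travel": [0, 0, -0.1], "rot": [0, 0, 0]}, {"travel": [0, 0, 0], "rot": [0, 0, 0]}, {"travel": [0, 0, 0], "rot": [0, 0, 0]}]' --jaw 1

```text
time: 33.22
position: [608.9, 18.5, 173.0]
ee_rot: [-0.704, -0.058, 0.705, -0.058]
contact_force: [-0.4, -0.7, -0.2]
finger_gap: 0.344
```

```bash
python3 - <<'E'
from h import *
p=cams.grab_frame('side');cv2.imwrite('pics/s12.png',cv2.resize(p['img'][110:240,270:400][:,:,::-1],None,fx=4.6,fy=4.6,interpolation=cv2.INTER_CUBIC))
o=get_obs();print(o['time'],o['finger_gap'],o['contact_force'])
for a in cams.tip_of(p,'punch_cap')[:1]: print(a['confidence'],a['xy'],atz(p,a['xy'],173))
plan([611.2,19.0,146],-80.5)
E
```

```text
33.275 0.29255838562427594 [-0.68243041 -0.69937002 -0.07248212]
0.44 [325.5, 183.5] [610.22193121  16.27489013 173.        ]
{'pos': array([608.85,  18.39, 173.58]), 'tooly': np.float64(-80.57), 'travel': array([ 0.0689, -0.0006, -0.006 ]), 'dist': np.float64(27.7), 'rot': array([-0.0004,  0.    , -0.    ])}
```

View pics/s12.png

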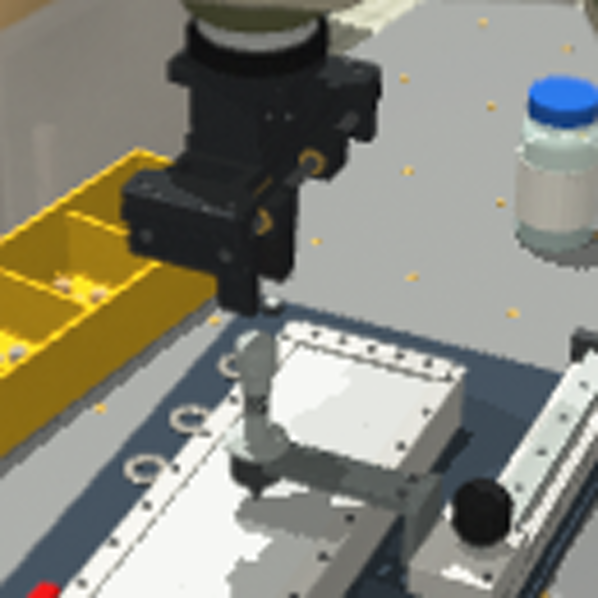

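>>> apply_moves --motion '[{"travel": [0, -0.0005, -0.006], "rot": [0, 0, 0]}, {"travel": [0, 0, 0], "rot": [0, 0, 0]}, {"travel": [0, 0, 0], "rot": [0, 0, 0]}, {"travel": [0.03, 0, 0], "rot": [0, 0, 0]}, {"travel": [0.03, 0, 0], "rot": [0, 0, 0]}, {"travel": [0, 0, 0], "rot": [0, 0, 0]}]'

```text
time: 34.08
position: [611.2, 19.2, 147.7]
ee_rot: [-0.704, -0.058, 0.706, -0.058]
contact_force: [-0.5, -0.5, 0.2]
finger_gap: 0.005
```

```bash
python3 - <<'E'
from h import *
p=cams.grab_frame('side');cv2.imwrite('pics/s13.png',cv2.resize(p['img'][110:240,270:400][:,:,::-1],None,fx=4.6,fy=4.6,interpolation=cv2.INTER_CUBIC))
o=get_obs();print(o['time'],o['finger_gap'],o['contact_force'])
plan([611.2,19.0,141],-80.5)
E
```

```text
34.125 0.002134521421813827 [ 1.36924097 -0.29526027  0.73991038]
{'pos': array([611.64,  19.14, 148.66]), 'tooly': np.float64(-80.56), 'travel': array([0.0191, 0.0002, 0.0011]), 'dist': np.float64(7.7), 'rot': array([-0.0003,  0.0004,  0.0001])}
```

View pics/s13.png

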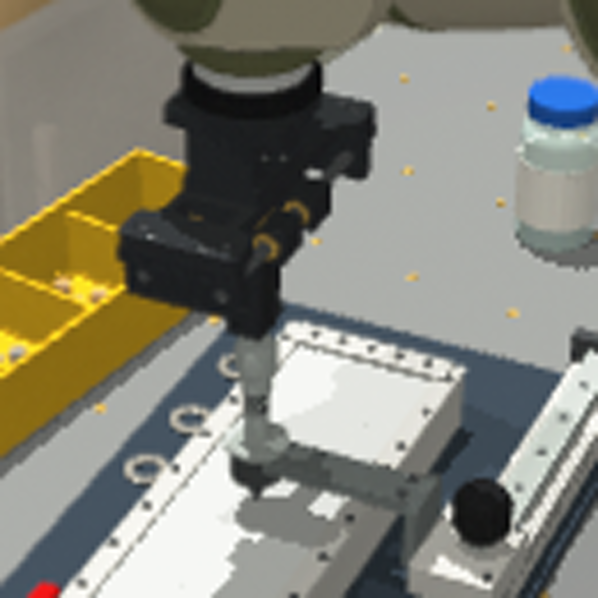

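>>> apply_moves --motion '[{"travel": [0.01, 0, 0], "rot": [0, 0, 0]}, {"travel": [0.005, 0, 0], "rot": [0, 0, 0]}, {"travel": [0.005, 0, 0], "rot": [0, 0, 0]}, {"travel": [0, 0, 0], "rot": [0, 0, 0]}]'

```text
time: 34.62
position: [611.9, 19.1, 141.2]
ee_rot: [-0.705, -0.058, 0.705, -0.058]
contact_force: [-0.2, -0.3, -0.4]
finger_gap: 0.004
```

>>> apply_moves --motion '[{"travel": [0.005, 0, 0], "rot": [0, 0, 0]}, {"travel": [0.005, 0, 0], "rot": [0, 0, 0]}, {"travel": [0, 0, 0], "rot": [0, 0, 0]}]'

```text
time: 35.0
position: [612.0, 19.1, 137.4]
ee_rot: [0.705, 0.058, -0.705, 0.058]
contact_force: [0.7, 0.0, 1.7]
finger_gap: 0.004
```

>>> apply_moves --motion '[{"travel": [0.005, 0, 0], "rot": [0, 0, 0]}, {"travel": [0.005, 0, 0], "rot": [0, 0, 0]}, {"travel": [0, 0, 0], "rot": [0, 0, 0]}]'

```text
time: 35.38
position: [612.2, 19.1, 134.3]
ee_rot: [0.705, 0.058, -0.704, 0.058]
contact_force: [-2.0, 0.8, 9.7]
finger_gap: 0.008
```

>>> apply_moves --motion '[{"travel": [0.005, 0, 0], "rot": [0, 0, 0]}, {"travel": [0.005, 0, 0], "rot": [0, 0, 0]}, {"travel": [0, 0, 0], "rot": [0, 0, 0]}]'

```text
time: 35.75
position: [612.2, 19.1, 130.7]
ee_rot: [0.705, 0.058, -0.704, 0.058]
contact_force: [-2.9, -0.0, 11.7]
finger_gap: 0.011
```

>>> apply_moves --motion '[{"travel": [0.005, 0, 0], "rot": [0, 0, 0]}, {"travel": [0, 0, 0], "rot": [0, 0, 0]}]'

```text
time: 36.0
position: [612.2, 19.1, 128.9]
ee_rot: [0.705, 0.058, -0.704, 0.058]
contact_force: [-3.5, 0.4, 12.2]
finger_gap: 0.006
```

```bash
python3 - <<'E'
from h import *
p=cams.grab_frame('side');cv2.imwrite('pics/s14.png',cv2.resize(p['img'][110:240,270:400][:,:,::-1],None,fx=4.6,fy=4.6,interpolation=cv2.INTER_CUBIC))
o=get_obs();print(o['time'],o['position'],o['contact_force'])
E
```

```text
36.05 [612.22346397  19.06972538 128.98972663] [-3.8801957   0.61284279 13.33388602]
```

View pics/s14.png

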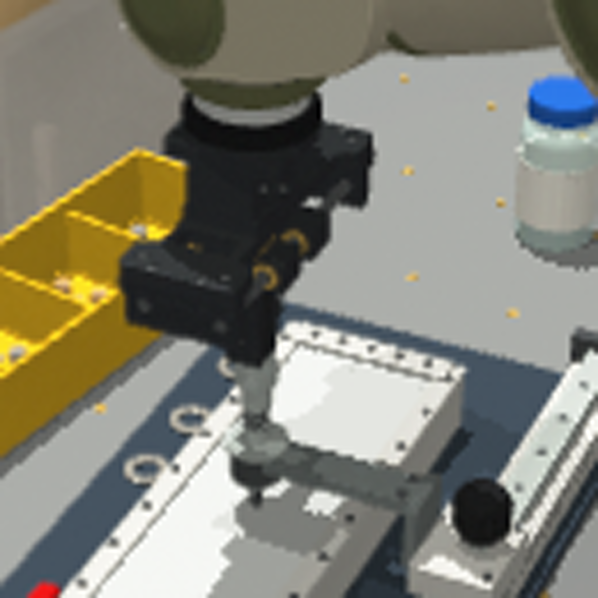

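Not yet at a hard stop; continue 1 mm at a time until the force jumps.

>>> apply_moves --motion '[{"travel": [0.0025, 0, 0], "rot": [0, 0, 0]}, {"travel": [0, 0, 0], "rot": [0, 0, 0]}]'

```text
time: 36.3
position: [612.2, 19.1, 128.0]
ee_rot: [0.705, 0.058, -0.704, 0.058]
contact_force: [-4.3, 0.8, 13.1]
finger_gap: 0.007
```

>>> apply_moves --motion '[{"travel": [0.0025, 0, 0], "rot": [0, 0, 0]}, {"travel": [0, 0, 0], "rot": [0, 0, 0]}]'

```text
time: 36.55
position: [612.3, 19.1, 127.5]
ee_rot: [0.705, 0.058, -0.704, 0.058]
contact_force: [-5.0, 0.8, 16.0]
finger_gap: 0.011
```

>>> apply_moves --motion '[{"travel": [0.0025, 0, 0], "rot": [0, 0, 0]}, {"travel": [0, 0, 0], "rot": [0, 0, 0]}]'

```text
time: 36.8
position: [612.4, 19.1, 127.4]
ee_rot: [0.706, 0.058, -0.704, 0.059]
contact_force: [-8.1, 0.8, 22.1]
finger_gap: 0.005
```

>>> apply_moves --motion '[{"travel": [-0.02, 0, 0], "rot": [0, 0, 0]}, {"travel": [-0.03, 0, 0], "rot": [0, 0, 0]}, {"travel": [-0.05, 0, 0], "rot": [0, 0, 0]}, {"travel": [-0.08, 0, 0], "rot": [0, 0, 0]}, {"travel": [-0.08, 0, 0], "rot": [0, 0, 0]}, {"travel": [-0.05, 0, 0.1], "rot": [0, 0, 0]}, {"travel": [0, 0, 0.05], "rot": [0, 0, 0]}, {"travel": [0, 0, 0], "rot": [0, 0, 0]}]'

```text
time: 37.8
position: [552.1, 9.2, 248.6]
ee_rot: [-0.705, -0.058, 0.705, -0.058]
contact_force: [0.5, -0.3, 0.3]
finger_gap: 0.006
```

```bash
python3 - <<'E'
from h import *
p=cams.grab_frame('side');cv2.imwrite('pics/s15.png',cv2.resize(p['img'][110:240,270:400][:,:,::-1],None,fx=4.6,fy=4.6,interpolation=cv2.INTER_CUBIC))
o=get_obs();print(o['time'],o['position'],o['contact_force'])
w=cams.grab_frame('wrist');save(w,'w15.png')
for n,P in(('s',p),('w',w)):
  for q,z in(('knob_grip',98),('punch_cap',173)):
    for a in cams.tip_of(P,q)[:1]: print(n,q,a['confidence'],a['xy'],atz(P,a['xy'],z))
E
```

```text
37.85 [552.80211551   9.25731958 248.28864699] [-0.56872041  0.28783811 -0.26451611]
s knob_grip 0.94 [371.9, 218.2] [480.35044406 -11.67438333  98.        ]
s punch_cap 0.59 [351.4, 186.5] [547.13008604 -11.16806847 173.        ]
w knob_grip 0.95 [319.2, 240.3] [465.86547009  -2.30640827  98.        ]
w punch_cap 0.67 [320.7, 134.8] [606.50460286  18.9033035  173.        ]
```

View pics/s15.png

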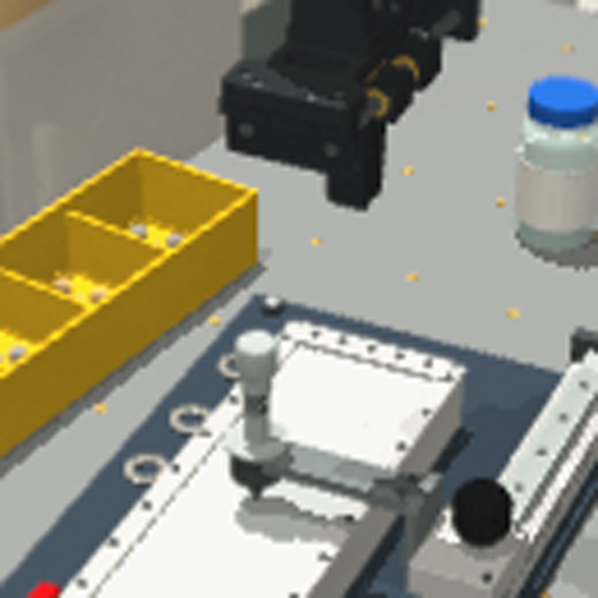

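View pics/w15.png

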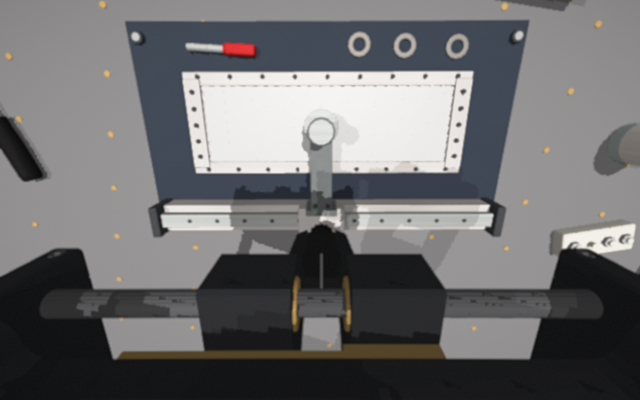

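The cap is back up at (255,345) in the side crop. The wrist view puts it at y ≈ 18.9 against the rib's 18.9, and the robot is clear of everything. Handing in.

```bash
python3 - <<'E'
from h import *
print(bot.finish_job(),get_obs()['time'])
E
```

```text
the job is handed in; nothing more can be done
the job is handed in; nothing more can be done
```

The rib was located, the carriage moved over it, and the punch was struck once to its stop and let rise. The job was handed in at about 38 s of the 72 s allowed. No reading shows the mark itself: that it is struck is inferred from the full stroke and the push force.

- **Finding the rib:** I pressed along the skin with the closed fingers, up to about 10 N. Three pairs of equal-stiffness points on either side put the rib's middle at world y ≈ 18.9 mm on the skin line, about y ≈ +8 mm in the fixture's frame.
- **Placing the carriage:** I slid it by the knob; the arm's reading at release left the punch about 0.4 mm from the rib's middle. The wrist picture afterwards put the cap at y = 18.9 mm.
- **Striking:** The push rose to about 13 N. It then met a hard stop after roughly 13 mm of travel and peaked at 22 N. After lifting, the side picture shows the cap up again.
- **Leaving the scene:** The washers and pin gauge looked undisturbed in the last pictures, and the force reading was near zero with the arm clear.

**Checks that disagreed:**
- The reported tool height was about 32 mm lower than the true fingertips. Contact with the skin and the pictures both showed this, and I allowed for it in every later move.
- The side and top cameras' readings of the cap and knob differed from the arm's by up to about 12 mm. In the last side picture the cap reading was plainly wrong, more than 60 mm away. I relied on the arm's readings and the wrist camera instead.

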